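Square up duck plaques on a ware board and rack it

ROBOT

A 6-joint arm with a two-finger parallel gripper is mounted at the origin on the work surface. World frame = base frame: x ahead of the robot, y to its left, z up, the work surface at z = 0. Lengths are in mm, angles in rad, forces in N, time in s.
With the tool pointing down it reaches from about 250 to 775 mm from the base axis. Payload 8.9 kg.
Tool frame: the origin (TCP) lies on the centre line of the jaws, within the pads' length; the fingertips stand ahead of it and the grasp point (between the pads) lies 8 mm behind it (r.tip_reach is the z of the fingertips in the tool frame, in mm); z points along the fingers, y is the line along which they close (so a half turn about z gives the same grasp; the last joint's range is limited). The gripper opens to 85 mm and grips with 20 to 120 N. Pads are 22 mm wide; open, the fingers measure 114 mm over their backs; the gripper's body (76 mm by 85 mm) begins 54 mm behind the grasp point. The pads swing forward as they close: fully open they stand 13 mm farther back than shut.
Start: joints at [-1.248, 0.291, -0.153, 1.127, 0, 1.431], TCP at [233.92, -470.005, 242.305] pointing down, gripper open.
Joint ranges: [-2.52, 2.52], [-0.91, 1.74], [-1.3, 1.37], [-1.96, 2.02], [-1.52, 1.47], [-3.14, 3.14]. Speed limits (rad/s): [2.22, 2.22, 2.79, 3.14, 3.14, 3.14].

INTERFACE

Orientations are given as a rotation vector (axis times angle).
In Python, from plant import r, viewer gives the robot as it stands.
- The arm moves only by the shell command python3 -m handwheel 'ROWS' [OPENING] [FORCE]. ROWS is text: rows parted by semicolons, each of 6 numbers parted by spaces: the shift along the tool's x, y, z in m, then the turn, a rotation vector about the tool's x, y, z in rad. A call has 1 to 20 rows; each row is the pose to reach, as a shift and turn from the pose commanded when the call began, along the tool's axes at that moment; what a row does not reach only later rows make up. A row lasts 1/10 s, in which the tool goes at most 50 mm and 8.59 degrees, less where a joint would pass 70% of its speed; a pose out of reach is approached as far as the arm can. A call with a gripper value outside its range is refused whole. OPENING is the closure, from -1 (fully open) to 1 (shut), set as the call begins (- or left out, the last holds). The fingers move at their own pace and stop on an object; FORCE is the grip in N (left out, the last holds). Time passes only in rows, so rows that repeat a pose let the fingers close. It gives the time, the measured TCP pose, the force, the opening and the grip force at its end, in the units of the state.
- r.get_state(): the state, without advancing time (a new reading comes with each control period).
- viewer.snapshot(name): name is "scene" or "top" or "wrist"; returns (picture, depth): 480x640x3 uint8, red, green, blue; 480x640 float32, mm along the optical axis (not along the pixel's ray), 0 where there is no reading.
- viewer.camera_model(name): a dict with "K" (3x3 intrinsics, pixels), "k1" (the pictures are not rectified: a ray, as slopes to the right and down, at radius r is drawn at 1 + k1 r^2 times it, then the intrinsics apply), "xyz" and "rotation" of the camera in the world. Camera axes: x right, y up, looking along -z (the intrinsics and any distortion apply to the point x, -y, -z); pixel columns grow to the right and rows downward; lengths in mm; the calibration is good to about 2 mm. A picture is of the moment at which its call begins: read the wrist's pose just before it. camera_model takes no time and is no camera call; for the wrist camera it gives the pose at the moment of the call.
- r.finish_job(): hands the job in; it is judged then, once.
Trained networks look in the newest picture that a camera, given by its name, has taken for a name from the list of things; names that differ only in an ending like _2 or _b are one class to them, and where a whole thing is asked for, a point or a joint stands for the part that bears it (a point fixed in the world has none). Each returns a list of dicts, best first, with "conf" (0 to 1); they miss things now and then, are a little off and sometimes report something else, mostly with a low value. They report only what shows in the picture. A call takes as long as a camera call. They do not tell look-alikes from the thing itself.
- viewer.outline_of(query, camera): "pixels" (480x640 bool, what is visible of it) and "rect" ([left, top, right, bottom] in pixels, round what is visible of it).
The state is a dict: "t": time; "qpos": joint angles; "dq": joint speeds; "joint_efforts": joint torques, N m; "tcp_pos": TCP position; "tcp_rot": TCP orientation; "force": force on the tool from outside, world axes, zero at the start; "moment": the same for the moment, N m; "gripper_width": finger opening in mm; "finger_force": force on a finger pad.
Only numpy, scipy, OpenCV 4.12 (cv2) and the standard library are available. Lean on these libraries where they do the work, as an engineer would, in place of code of your own. Each camera call takes 0.05 s, during which the arm holds its last target. There are 200 camera calls.

TASK

Turn and slide the freshly made duck plaques on the ware board until each one's straight edge lies snugly along the board's batten; keep them on the board, for the ducks come off if a plaque is lifted by them. Then slide the board, plaques and all, into the bottom tier of the drying rack, fully home against its back stop, with every plaque still squared against the batten. Leave the clay ducks and the bowl standing on the table where they are.

Things in the scene. Friction and masses are not known exactly. Their poses are not given: they have to be found in the camera images.
- board: grey wooden ware board loose on the table, 170 mm wide (x), 500 mm long (y), 12 mm thick, 0.55 kg. Origin: centre of its underside; x points across to the batten, -y along it to the end that enters the rack first. The batten, a straight strip along the whole +x edge, spans x 73 to 85 mm, its top 38 mm above the board's underside. A plaque whose flat lies on it has its centre at x 38 mm.
- board_grip (a point): point on the board's underside below the batten's middle, 28 mm from its trailing (+y) end: x 79, y 222 mm in the board's frame. The last 80 mm or so there carries no plaque, so the 12 mm thick batten can be gripped from above and the board dragged by it. The loaded board drags with 5 to 8 N and, turned by this end, comes round a few hundredths of a radian less or more than the hand.
- rack: red-brown wooden drying rack fixed to the table, 175 mm high, 248 mm wide, open at its +y end (the mouth). Origin: on the table in the middle of the mouth; -y points into the rack; x is the board's x when it lies inside, batten on the +x side. The first posts stand at y -24 to 0. A tie bar joins them across the mouth, its underside 62 mm above the table. The tier above is open.
- rack_home (a point): point on the table before the rack's mouth (rack x 79, y 72 mm) where board_grip lies when the board is home: its leading end on the back stop at rack y -400 mm, its origin at rack x 0, y -150 mm, its last 100 mm sticking out. The board slides on the table between two rails 16 mm high, 177 mm apart (175 at the mouth), with flared lead-ins reaching 47 mm out before the mouth.
- plaque1: one of 3 or 4 like plaques of stiff grey clay lying on the board: a disc 88 mm across, 12 mm thick, with one straight edge (the flat, 53 mm long, 35 mm from the disc's centre). Origin: centre of the full circle on its underside; its x axis points square out through the flat, z up. 0.12 to 0.19 kg. Slides and turns on the board. A duck stands in relief on its face (see plaque2).
- plaque2: same as plaque1 (may be absent, as any of them). The duck on each plaque: its body is a bar over the disc's centre, 18 mm wide along x, 56 mm long along y (y -30 to +26 mm), 16 mm high (top 28 mm above the plaque's underside), firm enough to pinch or push with the fingertips; neck and head, 12 mm high, reach from the body to x -33 mm at y 16 to 39 mm.
- plaque3: same as plaque1 and plaque2
- plaque4: same as plaque1 and plaque2
- duck1: bystander: dry clay duck, 75 mm long and 72 mm high, standing loose on the table; origin at the middle of its underside
- duck2: bystander: another such clay duck
- bowl: bystander: empty terracotta bowl, 110 mm across the rim and 45 mm high, loose on the table; origin at the middle of its underside
Things that resemble listed ones, but are neither listed nor needed, are in the scene too. What is shaped like the plaque3 but purple is not meant.

How it is judged (in metres and radians):
On the way, in this order (a step that is already met when the one before it is completed fails the run):
1. every plaque on the board has its flat against the batten (x of each of plaque1, plaque2, plaque3, plaque4 in the frame of board above 0.035 m and angle between the x axis of each of plaque1, plaque2, plaque3, plaque4 and the x axis of board, either way round below 0.06 rad and z of plaque1 in the frame of board between 0.007 and 0.017 m and y of plaque1 in the frame of board between -0.215 and 0.215 m and z of plaque2 in the frame of board between 0.007 and 0.017 m and y of plaque2 in the frame of board between -0.215 and 0.215 m and z of plaque3 in the frame of board between 0.007 and 0.017 m and y of plaque3 in the frame of board between -0.215 and 0.215 m and z of plaque4 in the frame of board between 0.007 and 0.017 m and y of plaque4 in the frame of board between -0.215 and 0.215 m), for 0.2 s.
2. the board is fully home in the rack (y of board in the frame of rack below -0.145 m and angle between the y axis of board and the y axis of rack, either way round below 0.03 rad and x of board in the frame of rack between -0.006 and 0.006 m and height (world z) of board below 0.006 m and angle between board's own z axis and vertical below 0.03 rad), for 0.2 s.
At the end, for the whole second after the job is handed in: The board lies flat in the rack's bottom tier within 5 mm of the back stop, and every plaque lies flat on the board with its flat within 3 mm of the batten and within 0.06 rad (3.4 degrees) of parallel to it; all at rest (all of step 1 and all of step 2 and linear speed of each of board, plaque1, plaque2, plaque3, plaque4 below 0.01 m/s); the robot touches nothing.
It fails at once if a plaque lifted more than 20 mm off the board (z of any of plaque1, plaque2, plaque3, plaque4 in the frame of board above 0.032 m).
It fails at once if a clay duck or the bowl moved more than 30 mm or tipped (distance of any of duck1, duck2, bowl from where it was at the start of the episode above 0.03 m or angle between any of duck1, duck2, bowl's own z axis and vertical above 0.5 rad).
Of plaque1, plaque2, plaque3, plaque4 only 3 to 4 are there at a start; the rules pass over those that are not, and their reading is None.
At some moment in a run one of plaque1, plaque2, plaque3, plaque4 may be knocked a few centimetres aside while the robot is not near it.
Once in a run the grip may slacken for a moment while it holds something.
It also fails if it takes over 210 s, if anything falls off the work surface, if the arm or the gripper's body presses on something with over 40 N, if the wrist force passes 120 N, or if a joint passes its speed limit or range.

## Working session

There is one attempt and no reset: what is moved stays moved. The work goes in short steps, Python scripts to look and compute and a shell command to move; the robot and the scene stay as the last step left them, time stands still between calls to the robot, and variables do not carry over. Pictures are saved under pics/ and viewed, at most 14 in all, crops included, and the job is handed in when it is done.

```bash
ls; mkdir -p pics; cat > h.py <<'E'
import numpy as np, cv2
from plant import r, viewer
from scipy.spatial.transform import Rotation as R
def snap(n,f=None):
    m=viewer.camera_model(n); p,d=viewer.snapshot(n)
    if f: cv2.imwrite('pics/'+f,p[:,:,::-1])
    return m,p,d
def rays(m,uv):
    uv=np.atleast_2d(uv).astype(float)
    K=np.array(m['K']); q=cv2.undistortPoints(uv.reshape(-1,1,2),K,np.array([m['k1'],0,0,0,0.])).reshape(-1,2)
    rot=np.array(m['rotation']); rot=R.from_rotvec(rot).as_matrix() if rot.size==3 else rot
    return np.c_[q[:,0],-q[:,1],-np.ones(len(q))]@rot.T, np.array(m['xyz'])
def onz(m,uv,z):
    d,o=rays(m,uv); return o+d*((z-o[2])/d[:,2])[:,None]
def cloud(m,d):
    v,u=np.mgrid[:480,:640]; D,o=rays(m,np.c_[u.ravel(),v.ravel()])
    P=o+D*d.ravel()[:,None]; P[d.ravel()==0]=np.nan
    return P.reshape(480,640,3)
E
python3 - <<'E'
from h import *
s=r.get_state(); print(s, r.tip_reach)
for n in('top','scene'):
    m,p,d=snap(n,n+'0.png'); print(m)
E
```

```text
pics
{'t': 0.0, 'qpos': array([-1.24832813e+00,  2.91289463e-01, -1.54149234e-01,  1.12670877e+00,
        1.60971141e-05,  1.43148725e+00]), 'dq': array([ 0.0014352 ,  0.00016796, -0.00020021,  0.00023524, -0.00175227,
       -0.00062302]), 'joint_efforts': array([ 9.04461594e-04, -5.37138283e+01,  3.31374013e+01,  1.57510262e-02,
       -3.93449945e-04, -2.58907340e-05]), 'tcp_pos': array([ 233.77114984, -469.58866457,  241.71898587]), 'tcp_rot': array([-3.05691432e+00, -7.18622193e-01,  1.68842296e-04]), 'force': array([-0.34679232,  0.15784725,  0.45621824]), 'moment': array([ 0.01026036,  0.023405  , -0.00557524]), 'finger_force': 0.0, 'gripper_width': 85.80641187270597} 11.0
{'K': array([[460.96722984,   0.        , 312.19778194],
       [  0.        , 460.96722984, 235.44072896],
       [  0.        ,   0.        ,   1.        ]]), 'k1': -0.07425525944397422, 'xyz': array([ 381.47328188,   82.47231998, 1154.48562194]), 'rotation': array([ 0.09295672, -0.06273543, -1.54489158])}
{'K': array([[482.45887628,   0.        , 321.54837384],
       [  0.        , 482.45887628, 235.95528922],
       [  0.        ,   0.        ,   1.        ]]), 'k1': -0.07781069011784439, 'xyz': array([ 915.63307365,  762.6777068 , 1093.77025243]), 'rotation': array([0.22909539, 0.82224383, 2.44498887])}
```

```bash
python3 -c "
import cv2,numpy as np
cv2.imwrite('pics/x.png',cv2.imread('pics/top0.png'))"
```

```text
(no output)
```

View pics/top0.png

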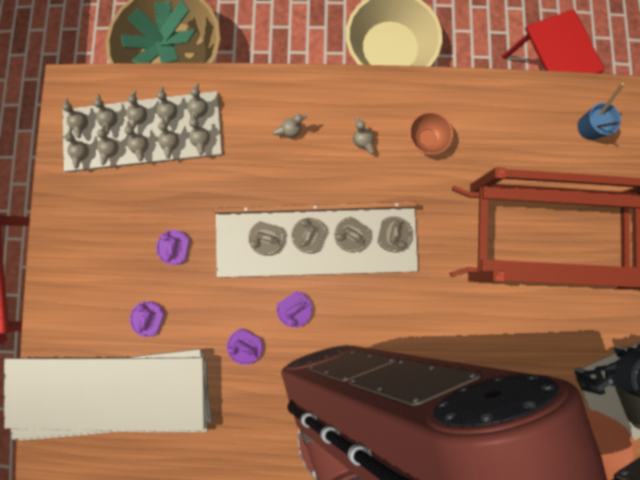

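View pics/scene0.png

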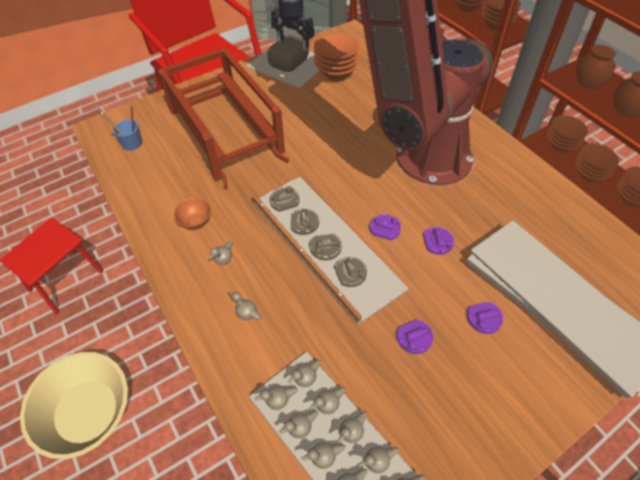

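The top view shows the board at about (216–417, 207–277) with its batten on the upper side. Four grey plaques sit at (267,238), (310,236), (353,235) and (396,234), and the rack mouth is at (480,230). The scene view agrees with this.

```bash
cat >> h.py <<'E'
def boardpose(P,lo=-1):
    z=P[...,2]
    return z
E
python3 - <<'E'
from h import *
m,p,d=snap('top'); P=cloud(m,d); z=P[...,2]
for uv in[(240,243),(300,290),(412,265),(316,210),(450,240),(267,238),(310,222),(485,225),(225,250)]: print(uv,P[uv[1],uv[0]].round(1))
# board by outline
o=viewer.outline_of('board','top')
for q in o[:3]: 
    print('board',q['conf'],q['rect'])
pl=viewer.outline_of('plaque1','top')
for q in pl: print(q['conf'],q['rect'],P[q['pixels']].reshape(-1,3).mean(0).round(1), q['pixels'].sum())
k=viewer.outline_of('rack','top')
for q in k[:2]: print('rack',q['conf'],q['rect'])
q=o[0]['pixels'].copy()
B=P[q]; 
print(np.nanpercentile(B,[1,50,99],axis=0).round(1)); print(cv2.minAreaRect(B[(B[:,2]>5)&(B[:,2]<20)][:,:2].astype(np.float32)))
print(cv2.minAreaRect(B[B[:,2]>5][:,:2].astype(np.float32)))
for n in('duck1','bowl'):
  for q in viewer.outline_of(n,'top')[:3]: print(n,q['conf'],q['rect'],P[q['pixels']].mean(0).round())
E
```

```text
(240, 243) [471.6 285.   17.1]
(300, 290) [359.2 133.    3.4]
(412, 265) [ 427.4 -142.4   14.5]
(316, 210) [557.5  97.9  24.8]
(450, 240) [ 493.1 -241.2   -0.7]
(267, 238) [483.1 214.7  44.7]
(310, 222) [527.2 112.   24.4]
(485, 225) [ 523.  -302.9   77.9]
(225, 250) [453.5 322.9  12. ]
board 0.77 [215.1, 202.6, 418.3, 273.3]
0.88 [248.1, 226.1, 284.0, 258.3] [nan nan nan] 907
0.83 [291.0, 216.1, 326.5, 250.8] [nan nan nan] 979
0.81 [128.7, 301.4, 164.5, 337.8] [nan nan nan] 942
0.8 [376.4, 214.1, 412.4, 255.9] [nan nan nan] 943
0.8 [155.3, 229.7, 188.9, 266.0] [nan nan nan] 963
0.77 [275.9, 291.5, 314.6, 328.6] [nan nan nan] 1009
0.67 [227.4, 331.0, 263.3, 364.1] [nan nan nan] 948
0.66 [337.6, 214.6, 368.5, 253.3] [nan nan nan] 963
rack 0.96 [453.3, 168.6, 639.9, 290.7]
rack 0.26 [291.4, 218.4, 326.2, 252.0]
[[ 393.9 -147.8    7. ]
 [ 468.4  110.    13.5]
 [ 574.5  343.8   41.6]]
((486.002197265625, 98.38458251953125), (178.182373046875, 500.5260314941406), 2.9899966716766357)
((485.83251953125, 98.17381286621094), (178.24244689941406, 500.5340270996094), 2.843961715698242)
duck1 0.67 [351.4, 121.7, 373.3, 151.7] [nan nan nan]
duck1 0.57 [271.1, 116.4, 309.2, 139.2] [nan nan nan]
bowl 0.55 [409.1, 114.0, 451.5, 155.0] [nan nan nan]
```

```bash
python3 -m handwheel '0.446 -0.411 -0.24 0 0 -1.158;0.446 -0.411 -0.24 0 0 -1.158;0.446 -0.411 -0.24 0 0 -1.158;0.446 -0.411 -0.24 0 0 -1.158;0.446 -0.411 -0.24 0 0 -1.158;0.446 -0.411 -0.24 0 0 -1.158;0.446 -0.411 -0.24 0 0 -1.158;0.446 -0.411 -0.24 0 0 -1.158;0.446 -0.411 -0.24 0 0 -1.158;0.446 -0.411 -0.24 0 0 -1.158;0.446 -0.411 -0.24 0 0 -1.158;0.446 -0.411 -0.24 0 0 -1.158;0.446 -0.411 -0.24 0 0 -1.158;0.446 -0.411 -0.24 0 0 -1.158;0.446 -0.411 -0.24 0 0 -1.158;0.446 -0.411 -0.24 0 0 -1.158;0.446 -0.411 -0.24 0 0 -1.158' ; python3 - <<'E'
from h import *
m,p,d=snap('wrist','w1.png'); print(m, r.get_state()['tcp_pos'], r.get_state()['tcp_rot'])
print(onz(m,[[0,0],[639,0],[639,479],[0,479],[320,240]],12).round())
snap('top','t1.png')
E
```

```text
t: 2.1
tcp_pos: [449.7, 95.5, 482.1]
tcp_rot: [-2.168, -2.273, 0.001]
force: [0.6, -0.4, 0.5]
gripper_width: 85.1
finger_force: 0.0
{'K': array([[365.13878656,   0.        , 317.60023699],
       [  0.        , 365.13878656, 239.8869592 ],
       [  0.        ,   0.        ,   1.        ]]), 'k1': -0.012679282619835206, 'xyz': array([446.75159872, 162.74841336, 614.22384714]), 'rotation': array([-0.26404698, -0.00556508,  0.04710734])} [449.69289913  95.5052288  482.14941253] [-2.16845756e+00 -2.27297234e+00  6.39486159e-04]
[[ -30.  343.   12.]
 [ 909.  387.   12.]
 [1158. -491.   12.]
 [-193. -556.   12.]
 [ 458.    0.   12.]]
```

View pics/w1.png

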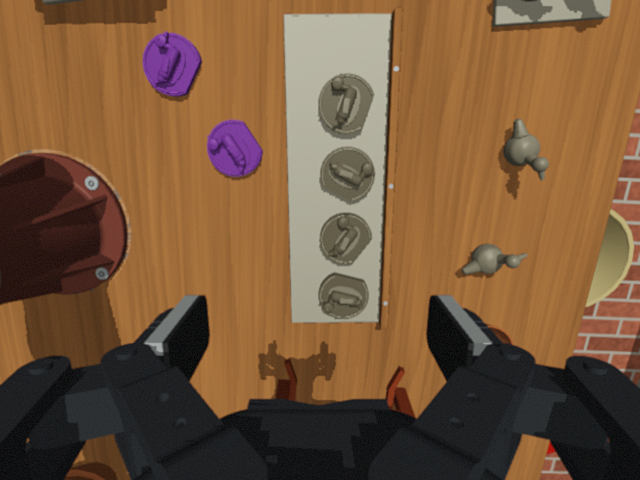

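The wrist view shows the board at (285–392, 12–323) with its batten on the right. The plaques are at (345,104), (347,174), (345,239) and (343,296), with flats turned in different directions.

```bash
cat >> h.py <<'E'
from scipy.optimize import minimize
def model(n=2000):
    g=np.stack(np.meshgrid(np.arange(-44,45,2.),np.arange(-44,45,2.)),-1).reshape(-1,2)
    return g
def fitplaque(m,mask,P):
    """mask fit of disc+flat at top face; body orientation from height"""
    from scipy.ndimage import binary_fill_holes
    mask=binary_fill_holes(mask)
    v,u=np.nonzero(mask); X=onz(m,np.c_[u,v],24)[:,:2]
    c0=X.mean(0)
    # metric raster at 1 mm
    g=np.stack(np.meshgrid(np.arange(-65,66),np.arange(-65,66)),-1).reshape(-1,2)+c0
    cam=m; W=np.c_[g,np.full(len(g),24.)]
    uv=proj(m,W).round().astype(int); ok=(uv[:,0]>=0)&(uv[:,0]<640)&(uv[:,1]>=0)&(uv[:,1]<480)
    M=np.zeros(len(g),bool); M[ok]=mask[uv[ok,1],uv[ok,0]]
    def iou(p):
        q=g-p[:2]; a=p[2]; i=(np.hypot(*q.T)<44)&(q@[np.cos(a),np.sin(a)]<35)
        return (i&M).sum()/(i|M).sum()
    best=max((iou((*c0-2*np.array([np.cos(a),np.sin(a)])+0,a)),a) for a in np.arange(-np.pi,np.pi,.1))
    x0=[*(c0-2*np.array([np.cos(best[1]),np.sin(best[1])])),best[1]]
    s=np.array([[0,0,0],[4,0,0],[0,4,0],[0,0,.25]])+x0
    o=minimize(lambda p:-iou(p),x0,method='Nelder-Mead',options=dict(initial_simplex=s,xatol=.01,fatol=1e-5))
    # body/head: high points
    B=P[mask]; B=B[B[:,2]>33][:,:2]
    return o.x,-o.fun,B
def proj(m,W):
    rot=R.from_rotvec(m['rotation']).as_matrix(); c=(W-m['xyz'])@rot
    x,y=c[:,0]/-c[:,2],-c[:,1]/-c[:,2]; f=1+m['k1']*(x*x+y*y)
    K=m['K']; return np.c_[K[0,0]*x*f+K[0,2],K[1,1]*y*f+K[1,2]]
def rect(m,p,x0,x1,y0,y1,z,s):
    "orthographic picture at height z, s px/mm, right=+x up=+y"
    xs=np.arange(x0,x1,1/s); ys=np.arange(y1,y0,-1/s); G=np.stack(np.meshgrid(xs,ys),-1)
    uv=proj(m,np.c_[G.reshape(-1,2),np.full(G[...,0].size,z)]).astype(np.float32).reshape(*G.shape)
    return cv2.remap(p,uv[...,0],uv[...,1],cv2.INTER_CUBIC)
E
python3 - <<'E'
from h import *
m,p,d=snap('wrist'); P=cloud(m,d); np.savez('w1.npz',p=p,d=d)
print(P[60,340].round(1),P[400,200], P[104,345].round(1),P[60,260].round(1))
for q in viewer.outline_of('plaque1','wrist'):
    l,t,rr,b=q['rect']
    if q['conf']<.3 or l<280 or rr>395: continue
    x,f,B=fitplaque(m,q['pixels'],P); print(np.round(q['conf'],2),[int(k) for k in q['rect']],x.round(2),round(f,3),len(B), cv2.minAreaRect(B.astype(np.float32)) if len(B)>5 else '')
im=rect(m,p,360,620,-170,370,24,1.1); cv2.imwrite('pics/r1.png',im[:,:,::-1])
# board edges: colour/line at z 12
for q in viewer.outline_of('board','wrist')[:1]:
    v,u=np.nonzero(q['pixels']); X=onz(m,np.c_[u,v],12)[:,:2]; print('board',q['rect'],cv2.minAreaRect(X.astype(np.float32)))
im=rect(m,p,440,590,-170,370,24,2)
E
```

```text
[474.8 283.   13.3] [425.98079679 112.64956386 553.50638116] [484.5 217.9  42.6] [352.3 279.7   1.4]
0.91 [317, 212, 371, 263] [496.23  10.1    2.72] 0.921 471 ((497.1370849609375, 12.220924377441406), (68.4864730834961, 36.9761848449707), 78.2487564086914)
0.86 [319, 274, 368, 317] [502.73 -93.68   1.32] 0.942 408 ((500.1184997558594, -98.59465789794922), (66.3456802368164, 37.35114288330078), 7.870558738708496)
0.8 [322, 146, 374, 201] [497.95 117.07   0.63] 0.909 527 ((499.63189697265625, 117.48458862304688), (36.34217834472656, 67.17803955078125), 86.79655456542969)
0.78 [318, 72, 371, 134] [484.02 220.39   2.85] 0.912 621 ((483.3187255859375, 222.36915588378906), (36.33124542236328, 68.42152404785156), 6.235813140869141)
board [280.7, 7.4, 405.8, 330.8] ((487.6575927734375, 92.96800231933594), (178.24302673339844, 521.220703125), 2.964878797531128)
```

View pics/r1.png

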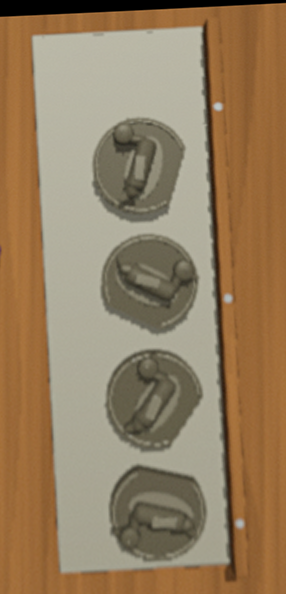

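The rectified view shows the board yawed about +0.05 rad. Reading the ducks' heads and the flats, the x-axes are about −0.28 for A (y 220), −2.06 for B (y 117), −0.55 for C (y 10) and +1.38 for D (y −95).

```bash
cat >> h.py <<'E'
def iousearch(m,mask,a0,span=.35):
    v,u=np.nonzero(mask); c0=onz(m,np.c_[u,v],24)[:,:2].mean(0)
    g=np.stack(np.meshgrid(np.arange(-60,61),np.arange(-60,61)),-1).reshape(-1,2)+c0
    uv=proj(m,np.c_[g,np.full(len(g),24.)]).round().astype(int).clip(0,[639,479])
    M=mask[uv[:,1],uv[:,0]]
    def iou(p):
        q=g-p[:2]; a=p[2]; i=(np.hypot(*q.T)<44)&(q@[np.cos(a),np.sin(a)]<35); return (i&M).sum()/(i|M).sum()
    best=(0,)
    for a in np.arange(a0-span,a0+span+.01,.05):
        for dx in range(-8,9,2):
            for dy in range(-8,9,2):
                f=iou((c0[0]+dx,c0[1]+dy,a)); best=max(best,(f,c0[0]+dx,c0[1]+dy,a))
    return best
def plaques(m,p,d,a0s,cam='wrist'):
    "a0s: list of (x,y,theta) guesses"
    from scipy.ndimage import binary_fill_holes
    P=cloud(m,d); out={}
    for q in viewer.outline_of('plaque1',cam):
        if q['conf']<.3: continue
        v,u=np.nonzero(q['pixels']); c=onz(m,np.c_[u,v],24)[:,:2].mean(0)
        for i,g in enumerate(a0s):
            if np.hypot(*(c-g[:2]))<35 and i not in out:
                b=iousearch(m,binary_fill_holes(q['pixels']),g[2])
                B=P[q['pixels']]; B=B[(B[:,2]>g[3] if len(g)>3 else B[:,2]>38.5)][:,:2]
                w=None
                if len(B)>20:
                    cc=np.median(B,0); e,V=np.linalg.eigh(np.cov((B-cc).T)); n=V[:,0]
                    an=np.arctan2(n[1],n[0]); an+=np.pi*np.round((g[2]-an)/np.pi); w=(B.mean(0).round(1),round(an,3),np.sqrt(e).round(1))
                out[i]=(np.round(b,3),w)
    return out
E
python3 - <<'E'
from h import *
m,p,d=snap('wrist')
G=[(484,220,-.28),(498,117,-2.06),(497,10,-.55),(502,-95,1.38)]
for k,v in sorted(plaques(m,p,d,G).items()): print('ABCD'[k],*v)
P=cloud(m,d); D=P.reshape(-1,3); 
w=(D[:,2]>30)&(D[:,0]>535)&(D[:,0]<590)&(D[:,1]>-170)&(D[:,1]<360)
B=D[w]; print(len(B),np.percentile(B,[2,50,98],axis=0).round(1)); f=np.polyfit(B[:,1],B[:,0],1); print('batten x(y)',f)
g=cv2.cvtColor(p,cv2.COLOR_RGB2GRAY); 
w=(D[:,2]>8)&(D[:,2]<17)&(D[:,0]>370)&(D[:,0]<590)&(D[:,1]>-180)&(D[:,1]<380); print(cv2.minAreaRect(D[w][:,:2].astype(np.float32)))
E
```

```text
A [ 9.66000e-01  4.86927e+02  2.18645e+02 -2.80000e-01] (array([484.7, 222.3]), np.float64(0.111), array([ 7.5, 15.6]))
B [  0.961 496.116 114.639  -2.01 ] (array([498.4, 116.1]), np.float64(-1.685), array([ 7. , 15.1]))
C [  0.965 499.769   8.626  -0.55 ] (array([498.4,  11.4]), np.float64(-0.233), array([ 7.3, 14.8]))
D [  0.935 502.446 -92.645   1.33 ] (array([500.4, -96. ]), np.float64(1.67), array([ 7. , 14.2]))
2720 [[ 546.9 -132.5   31.2]
 [ 560.8  142.3   38.2]
 [ 578.   342.5   40.4]]
batten x(y) [-5.06035130e-02  5.67948465e+02]
((478.8848876953125, 97.27183532714844), (159.34947204589844, 498.4798583984375), 2.951599359512329)
```

```bash
cat > go.py <<'E'
import sys; from h import *
# prints shift/turn rows from present pose to each x,y,z,yaw given (mm, rad)
s=r.get_state(); T=R.from_rotvec(s['tcp_rot']); p=s['tcp_pos']
ax=T.as_matrix()[:,0]; print('now',p.round(1),'yaw',round(np.arctan2(ax[1],ax[0]),3),'q6',s['qpos'][5].round(2),'w',round(s['gripper_width'],1),'F',s['force'].round(1),'t',s['t'])
for a in sys.argv[1:]:
    x,y,z,w=map(float,a.split(','))
    tgt=R.from_matrix(np.array([[np.cos(w),np.sin(w),0],[np.sin(w),-np.cos(w),0],[0,0,-1]]).T)
    print(a,'->',(T.inv().apply(np.array([x,y,z])-p)/1000).round(4),(T.inv()*tgt).as_rotvec().round(3))
E
python3 go.py 487,219,100,1.29 487,219,39,1.29
```

```text
now [450.   96.3 482.3] yaw 1.619 q6 1.57 w 85.7 F [-0.2 -1.5 -0.4] t 2.45
487,219,100,1.29 -> [0.1208 0.0429 0.3823] [ 0.    -0.     0.329]
487,219,39,1.29 -> [0.1208 0.0429 0.4433] [ 0.    -0.     0.329]
```

```bash
python3 -m handwheel '0.121 0.043 0.382 0 0 0.329;0.121 0.043 0.382 0 0 0.329;0.121 0.043 0.382 0 0 0.329;0.121 0.043 0.382 0 0 0.329;0.121 0.043 0.382 0 0 0.329;0.121 0.043 0.382 0 0 0.329;0.121 0.043 0.382 0 0 0.329;0.121 0.043 0.382 0 0 0.329;0.121 0.043 0.382 0 0 0.329;0.121 0.043 0.382 0 0 0.329' -0.06; python3 go.py 487,219,39,1.29; python3 - <<'E'
from h import *
m,p,d=snap('wrist','w2.png'); print(proj(m,np.array([[487,219,40.]])))
E
```

```text
t: 3.45
tcp_pos: [486.4, 219.4, 99.9]
tcp_rot: [-2.509, -1.89, 0.003]
force: [0.2, 0.1, 0.3]
gripper_width: 45.1
finger_force: 0.0
now [486.4 219.4  99.9] yaw 1.291 q6 2.14 w 45.1 F [0.2 0.1 0.3] t 3.45
487,219,39,1.29 -> [-0.0002  0.0008  0.0609] [-0.002  0.001  0.001]
[[319.46775682 266.83413637]]
```

View pics/w2.png

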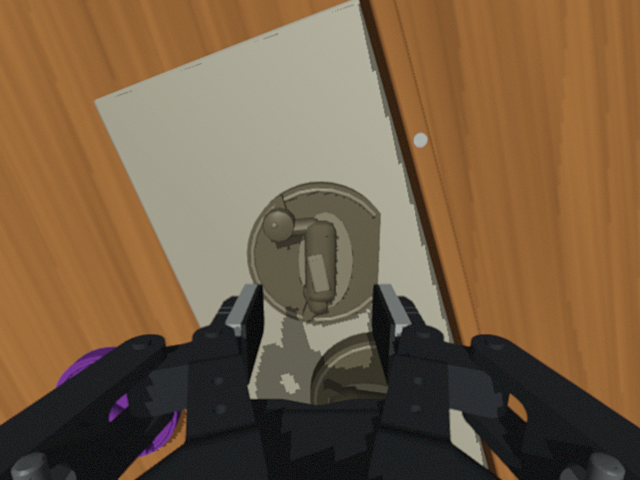

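The view is aligned on plaque A. The body is upright around (320,265) between the fingers, and the flat is vertical at col 379. Next I descend and pinch.

```bash
python3 -m handwheel '0 0 0.04 0 0 0;0 0.0005 0.061 0 0 0;0 0.0005 0.061 0 0 0' -0.06; python3 -m handwheel '0 0 0 0 0 0;0 0 0 0 0 0;0 0 0 0 0 0;0 0 0 0 0 0;0 0 0 0 0 0;0 0 0 0 0 0' 1 25; python3 go.py 510,219,39,1.621 517,219,39,1.621 518,219,39,1.621
```

```text
t: 3.8
tcp_pos: [487.4, 218.8, 39.5]
tcp_rot: [-2.51, -1.889, 0.001]
force: [0.2, -0.8, 0.3]
gripper_width: 45.2
finger_force: 0.0
t: 4.4
tcp_pos: [489.3, 219.8, 41.8]
tcp_rot: [2.509, 1.888, 0.006]
force: [-1.5, -1.1, 7.5]
gripper_width: 17.2
finger_force: 25.2
now [489.3 219.8  41.8] yaw 1.291 q6 2.14 w 17.2 F [-1.5 -1.1  7.5] t 4.4
510,219,39,1.621 -> [0.005  0.0201 0.0029] [ 0.004 -0.001 -0.33 ]
517,219,39,1.621 -> [0.0069 0.0268 0.0029] [ 0.004 -0.001 -0.33 ]
518,219,39,1.621 -> [0.0072 0.0278 0.0029] [ 0.004 -0.001 -0.33 ]
```

```bash
python3 -m handwheel '0 0 -0.0035 0 0 -0.05;0.001 0.005 -0.0035 0 0 -0.12;0.002 0.01 -0.0035 0 0 -0.2;0.004 0.015 -0.0035 0 0 -0.28;0.006 0.02 -0.0035 0 0 -0.33;0.007 0.024 -0.0035 0 0 -0.33;0.0075 0.026 -0.0035 0 0 -0.33;0.008 0.028 -0.0035 0 0 -0.33;0.008 0.028 -0.0035 0 0 -0.33'; python3 go.py 518,219,41,1.621
```

```text
t: 5.3
tcp_pos: [516.4, 219.4, 42.9]
tcp_rot: [-2.166, -2.275, 0.001]
force: [-1.3, 0.3, -0.4]
gripper_width: 17.1
finger_force: 24.8
now [516.4 219.4  42.9] yaw 1.62 q6 1.79 w 17.1 F [-1.3  0.3 -0.4] t 5.3
518,219,41,1.621 -> [-0.0004  0.0016  0.0019] [-0.001 -0.    -0.001]
```

Now I press on in 1 mm steps until the force rises.

```bash
python3 -m handwheel '0 0.001 0 0 0 0;0 0.002 0 0 0 0;0 0.002 0 0 0 0;0 0.002 0 0 0 0'; python3 -m handwheel '0 0.001 0 0 0 0;0 0.0015 0 0 0 0;0 0.0015 0 0 0 0'; python3 -m handwheel '0 0.001 0 0 0 0;0 0.0015 0 0 0 0;0 0.0015 0 0 0 0'
```

```text
t: 5.7
tcp_pos: [517.3, 219.3, 42.5]
tcp_rot: [-2.164, -2.275, 0.003]
force: [-5.3, -1.4, 1.3]
gripper_width: 17.3
finger_force: 25.0
t: 6.0
tcp_pos: [518.6, 219.3, 42.4]
tcp_rot: [-2.164, -2.275, 0.004]
force: [-5.4, -1.1, 1.6]
gripper_width: 17.0
finger_force: 25.0
t: 6.3
tcp_pos: [520.1, 219.4, 42.3]
tcp_rot: [-2.164, -2.275, 0.004]
force: [-5.3, -0.2, 1.2]
gripper_width: 17.1
finger_force: 24.9
```

```bash
python3 -m handwheel '0 0 0 0 0 0;0 0 0 0 0 0;0 0 0 0 0 0;0 0 -0.04 0 0 0;0 0 -0.07 0 0 0;0 0 -0.07 0 0 0' -0.06;  python3 go.py 497,115,110,2.68 497,115,42,2.68
```

```text
t: 6.9
tcp_pos: [524.7, 220.5, 117.0]
tcp_rot: [2.163, 2.273, 0.01]
force: [0.3, 0.6, 0.1]
gripper_width: 45.4
finger_force: 0.0
now [524.7 220.5 117. ] yaw 1.621 q6 1.79 w 45.4 F [0.3 0.6 0.1] t 6.9
497,115,110,2.68 -> [-0.104  -0.033   0.0066] [ 0.007  0.002 -1.059]
497,115,42,2.68 -> [-0.1041 -0.0334  0.0746] [ 0.007  0.002 -1.059]
```

```bash
python3 -m handwheel '-0.104 -0.033 0.005 0 0 -1.059;-0.104 -0.033 0.005 0 0 -1.059;-0.104 -0.033 0.005 0 0 -1.059;-0.104 -0.033 0.005 0 0 -1.059;-0.104 -0.033 0.005 0 0 -1.059;-0.104 -0.033 0.005 0 0 -1.059;-0.104 -0.033 0.005 0 0 -1.059;-0.104 -0.033 0.005 0 0 -1.059;-0.104 -0.033 0.005 0 0 -1.059'; python3 go.py 497,115,42,2.68; python3 - <<'E'
from h import *
m,p,d=snap('wrist','w3.png')
for k,v in sorted(plaques(m,p,d,[(517,219,.04),(497,115,-2.01)]).items()): print('AB'[k],*v)
E
```

```text
t: 7.8
tcp_pos: [493.9, 114.2, 107.6]
tcp_rot: [-0.723, -3.057, 0.0]
force: [-0.2, 0.1, -0.5]
gripper_width: 45.5
finger_force: 0.0
now [493.9 114.2 107.6] yaw 2.677 q6 0.55 w 45.5 F [-0.2  0.1 -0.5] t 7.8
497,115,42,2.68 -> [-0.0024  0.0022  0.0656] [-0.    -0.    -0.003]
A [9.55000e-01 5.19451e+02 2.18492e+02 4.00000e-02] (array([516. , 220.3]), np.float64(0.385), array([ 7. , 14.8]))
B [  0.96  496.961 114.584  -2.01 ] (array([499.1, 115.8]), np.float64(-1.726), array([ 6.8, 14.6]))
```

View pics/w3.png

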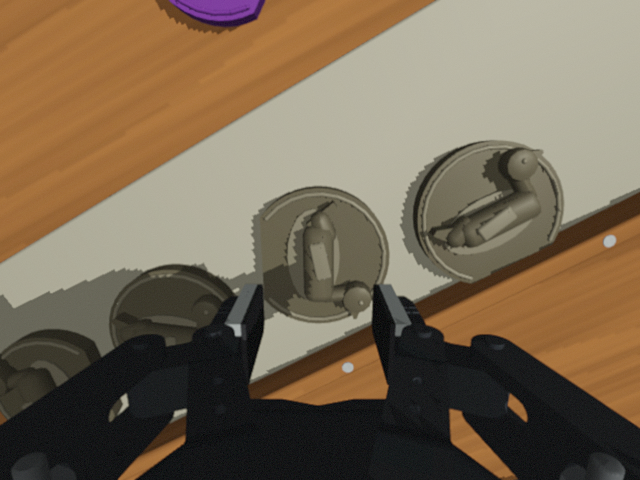

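Plaque B is centred at (320,255) with its body upright and its flat at col 262. Plaque A now lies along the batten.

```bash
python3 -m handwheel '-0.0024 0.0022 0.04 0 0 0;-0.0024 0.0022 0.065 0 0 0;-0.0024 0.0022 0.065 0 0 0' -0.06; python3 -m handwheel '0 0 0 0 0 0;0 0 0 0 0 0;0 0 0 0 0 0;0 0 0 0 0 0;0 0 0 0 0 0;0 0 0 0 0 0' 1 25; python3 go.py 515,115,43,-1.538
```

```text
t: 8.2
tcp_pos: [494.6, 114.9, 40.1]
tcp_rot: [-0.721, -3.052, 0.003]
force: [-0.7, 1.0, 0.4]
gripper_width: 45.3
finger_force: 0.0
t: 8.8
tcp_pos: [498.1, 115.2, 44.1]
tcp_rot: [0.719, 3.056, 0.001]
force: [-0.9, -0.2, 8.2]
gripper_width: 16.9
finger_force: 26.4
now [498.1 115.2  44.1] yaw 2.68 q6 0.55 w 16.9 F [-0.9 -0.2  8.2] t 8.8
515,115,43,-1.538 -> [-0.0152  0.0074  0.0012] [-1.000e-03  3.000e-03 -2.066e+00]
```

```bash
python3 -m handwheel '0 0 -0.003 0 0 -0.1;0 0 -0.003 0 0 -0.24;0 0 -0.003 0 0 -0.38;0 0 -0.003 0 0 -0.52;0 0 -0.003 0 0 -0.66;0 0 -0.003 0 0 -0.8;0 0 -0.003 0 0 -0.94;0 0 -0.003 0 0 -1.08;0 0 -0.003 0 0 -1.22;0 0 -0.003 0 0 -1.36;0 0 -0.003 0 0 -1.5;-0.003 0.0015 -0.003 0 0 -1.64;-0.006 0.003 -0.003 0 0 -1.78;-0.009 0.0045 -0.003 0 0 -1.92;-0.012 0.006 -0.003 0 0 -2.03;-0.015 0.0074 -0.003 0 0 -2.066;-0.015 0.0074 -0.003 0 0 -2.066'; python3 go.py 522,115,43,-1.533
```

```text
t: 10.5
tcp_pos: [514.5, 115.0, 46.3]
tcp_rot: [-2.258, 2.183, -0.001]
force: [0.5, 0.2, -1.2]
gripper_width: 17.4
finger_force: 25.4
now [514.5 115.   46.3] yaw -1.537 q6 -1.52 w 17.4 F [ 0.5  0.2 -1.2] t 10.5
522,115,43,-1.533 -> [ 0.0003 -0.0075  0.0033] [-0.001  0.    -0.004]
```

```bash
python3 -m handwheel '0 -0.002 0.0015 0 0 -0.006;0 -0.004 0.0015 0 0 -0.006;0 -0.006 0.0015 0 0 -0.006;0 -0.006 0.0015 0 0 -0.006'; python3 -m handwheel '0 -0.001 0 0 0 0;0 -0.002 0 0 0 0;0 -0.002 0 0 0 0'; python3 -m handwheel '0 -0.001 0 0 0 0;0 -0.002 0 0 0 0;0 -0.002 0 0 0 0'
```

```text
t: 10.9
tcp_pos: [520.1, 115.2, 44.4]
tcp_rot: [-2.264, 2.178, -0.0]
force: [-0.2, -0.3, -1.8]
gripper_width: 17.1
finger_force: 25.4
t: 11.2
tcp_pos: [521.9, 115.3, 44.3]
tcp_rot: [-2.265, 2.177, -0.0]
force: [-0.3, -0.0, -1.4]
gripper_width: 16.9
finger_force: 25.4
t: 11.5
tcp_pos: [523.9, 115.4, 44.3]
tcp_rot: [-2.265, 2.177, -0.0]
force: [-0.5, 0.5, -1.9]
gripper_width: 16.7
finger_force: 25.4
```

```bash
python3 -m handwheel '0 0 0.0015 0 0 0;0 -0.001 0.002 0 0 0;0 -0.001 0.002 0 0 0'; python3 -m handwheel '0 -0.001 0 0 0 0;0 -0.002 0 0 0 0;0 -0.002 0 0 0 0'; python3 -m handwheel '0 -0.001 0 0 0 0;0 -0.002 0 0 0 0;0 -0.002 0 0 0 0'
```

```text
t: 11.8
tcp_pos: [524.1, 115.4, 44.0]
tcp_rot: [2.265, -2.177, -0.0]
force: [-10.6, -1.2, 27.5]
gripper_width: 17.3
finger_force: 28.5
t: 12.1
tcp_pos: [524.2, 115.4, 44.0]
tcp_rot: [2.263, -2.175, -0.004]
force: [-17.3, -1.2, 34.4]
gripper_width: 17.3
finger_force: 29.4
t: 12.4
tcp_pos: [524.3, 115.4, 43.9]
tcp_rot: [2.261, -2.173, -0.007]
force: [-24.0, -2.9, 42.2]
gripper_width: 17.0
finger_force: 30.2
```

```bash
python3 -m handwheel '0 0.002 -0.001 0 0 0;0 0.004 -0.002 0 0 0;0 0.004 -0.002 0 0 0'; python3 go.py
```

```text
t: 12.7
tcp_pos: [524.2, 115.3, 44.3]
tcp_rot: [2.264, -2.177, -0.001]
force: [-4.0, -0.5, 2.7]
gripper_width: 17.0
finger_force: 25.9
now [524.2 115.3  44.3] yaw -1.531 q6 -1.53 w 17.0 F [-4.  -0.5  2.7] t 12.7
```

```bash
python3 -m handwheel '0 0 0 0 0 0;0 0 0 0 0 0;0 0 0 0 0 0;0 0 -0.04 0 0 0;0 0 -0.07 0 0 0;0 0 -0.07 0 0 0' -0.06;  python3 go.py 499,9,110,-2.12 499,9,110,1.02
```

```text
t: 13.3
tcp_pos: [527.8, 115.7, 118.1]
tcp_rot: [-2.261, 2.174, -0.007]
force: [0.2, 1.2, -0.9]
gripper_width: 45.2
finger_force: 0.0
now [527.8 115.7 118.1] yaw -1.531 q6 -1.53 w 45.2 F [ 0.2  1.2 -0.9] t 13.3
499,9,110,-2.12 -> [0.1054 0.033  0.0078] [-0.007  0.002  0.589]
499,9,110,1.02 -> [0.1054 0.033  0.0078] [-0.003 -0.009 -2.551]
```

```bash
python3 -m handwheel '0.105 0.033 0.006 0 0 0.589;0.105 0.033 0.006 0 0 0.589;0.105 0.033 0.006 0 0 0.589;0.105 0.033 0.006 0 0 0.589;0.105 0.033 0.006 0 0 0.589;0.105 0.033 0.006 0 0 0.589'; python3 - <<'E'
from h import *
m,p,d=snap('wrist','w4.png')
for k,v in sorted(plaques(m,p,d,[(499,9,-.55),(502,-93,1.33),(523,115,.04)]).items()): print('CDB'[k],*v)
E
python3 go.py 499,9,43,-2.12
```

```text
t: 13.9
tcp_pos: [496.0, 9.3, 108.0]
tcp_rot: [1.541, -2.738, -0.0]
force: [0.0, 0.4, -0.9]
gripper_width: 45.2
finger_force: 0.0
D [  0.968 504.205 -94.627   1.38 ] (array([500.4, -97. ]), np.float64(1.709), array([ 7.2, 14.6]))
B [ 4.38000e-01  5.32973e+02  9.92610e+01 -2.10000e-01] (array([520.5,  93.9]), np.float64(-0.436), array([ 4.1, 24. ]))
now [496.    9.5 108.1] yaw -2.117 q6 -1.15 w 45.2 F [-0.9  0.2 -0.4] t 14.0
499,9,43,-2.12 -> [-0.0011 -0.0028  0.0651] [ 0.    -0.     0.003]
```

View pics/w4.png

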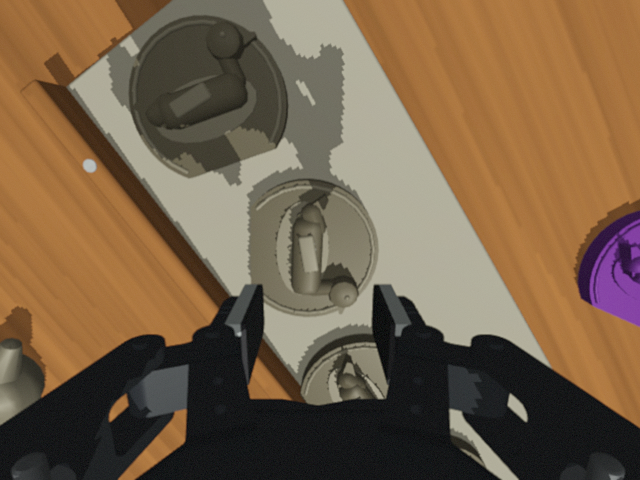

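C is between the fingers with its body at about (307,250), roughly 6 mm left of centre, its flat on the left and its angle right. D and B are seen partly.

```bash
python3 -m handwheel '-0.001 -0.005 0.04 0 0 0;-0.001 -0.005 0.063 0 0 0;-0.001 -0.005 0.063 0 0 0' -0.06; python3 -m handwheel '0 0 0 0 0 0;0 0 0 0 0 0;0 0 0 0 0 0;0 0 0 0 0 0;0 0 0 0 0 0;0 0 0 0 0 0' 1 25; python3 go.py 522,9,44,-1.53
```

```text
t: 14.3
tcp_pos: [498.5, 8.1, 42.8]
tcp_rot: [1.537, -2.735, -0.005]
force: [0.0, 0.1, 0.7]
gripper_width: 45.4
finger_force: 0.0
t: 14.9
tcp_pos: [501.8, 7.4, 46.6]
tcp_rot: [-1.535, 2.739, -0.002]
force: [-0.2, 1.5, 8.3]
gripper_width: 16.7
finger_force: 25.2
now [501.8   7.4  46.6] yaw -2.12 q6 -1.15 w 16.7 F [-0.2  1.5  8.3] t 14.9
522,9,44,-1.53 -> [-0.0119 -0.0164  0.0026] [-0.002  0.001 -0.59 ]
```

```bash
python3 -m handwheel '0 0 -0.0018 0 0 -0.08;-0.001 -0.002 -0.0018 0 0 -0.2;-0.002 -0.004 -0.0018 0 0 -0.32;-0.004 -0.008 -0.0018 0 0 -0.44;-0.007 -0.011 -0.0018 0 0 -0.56;-0.01 -0.014 -0.0018 0 0 -0.59;-0.011 -0.016 -0.0018 0 0 -0.59;-0.012 -0.0175 -0.0018 0 0 -0.59;-0.012 -0.0175 -0.0018 0 0 -0.59'; python3 go.py 527,9,44,-1.53
```

```text
t: 15.8
tcp_pos: [522.1, 8.5, 47.1]
tcp_rot: [-2.264, 2.178, -0.0]
force: [-0.4, -0.0, -1.5]
gripper_width: 16.9
finger_force: 24.4
now [522.1   8.5  47.1] yaw -1.532 q6 -1.73 w 16.9 F [-0.4 -0.  -1.5] t 15.8
527,9,44,-1.53 -> [-0.0003 -0.0049  0.0031] [-0.     0.    -0.002]
```

```bash
python3 -m handwheel '0 0 0.0006 0 0 0;0 -0.002 0.0006 0 0 0;0 -0.004 0.0006 0 0 0;0 -0.004 0.0006 0 0 0'; python3 -m handwheel '0 -0.001 0 0 0 0;0 -0.002 0 0 0 0;0 -0.002 0 0 0 0'; python3 -m handwheel '0 -0.001 0 0 0 0;0 -0.001 0 0 0 0'
```

```text
t: 16.2
tcp_pos: [525.8, 8.7, 46.6]
tcp_rot: [2.265, -2.176, -0.0]
force: [-1.9, 0.6, 4.4]
gripper_width: 17.1
finger_force: 25.0
t: 16.5
tcp_pos: [527.4, 8.8, 46.6]
tcp_rot: [2.265, -2.176, -0.001]
force: [-4.9, -0.7, 6.0]
gripper_width: 17.2
finger_force: 25.1
t: 16.7
tcp_pos: [528.3, 8.8, 46.6]
tcp_rot: [2.265, -2.176, -0.001]
force: [-4.0, 0.6, 5.8]
gripper_width: 17.1
finger_force: 25.2
```

```bash
python3 -m handwheel '0 -0.001 -0.0003 0 0 0;0 -0.002 -0.0003 0 0 0;0 -0.002 -0.0003 0 0 0'; python3 -m handwheel '0 -0.001 0 0 0 0;0 -0.0015 0 0 0 0;0 -0.0015 0 0 0 0'
```

```text
t: 17.0
tcp_pos: [528.6, 8.8, 46.6]
tcp_rot: [2.263, -2.174, -0.004]
force: [-9.5, -1.9, 9.7]
gripper_width: 17.2
finger_force: 25.5
t: 17.3
tcp_pos: [528.8, 8.7, 46.5]
tcp_rot: [2.262, -2.173, -0.006]
force: [-14.0, -2.5, 14.1]
gripper_width: 17.1
finger_force: 26.1
```

Plaque C touches the batten at x≈528.6. I'll ease off, release, and go to D.

```bash
python3 -m handwheel '0 0.002 0 0 0 0;0 0.002 0 0 0 0'; python3 -m handwheel '0 0 0 0 0 0;0 0 0 0 0 0;0 0 0 0 0 0;0 0 -0.04 0 0 0;0 0 -0.07 0 0 0;0 0 -0.07 0 0 0' -0.06;  python3 go.py 503,-95,110,2.93 503,-95,110,-0.21
```

```text
t: 17.5
tcp_pos: [528.6, 8.6, 46.6]
tcp_rot: [2.264, -2.175, -0.003]
force: [-6.6, -1.6, 4.4]
gripper_width: 16.9
finger_force: 25.3
t: 18.1
tcp_pos: [533.4, 8.6, 120.6]
tcp_rot: [-2.263, 2.173, -0.009]
force: [0.2, -1.0, -0.3]
gripper_width: 45.5
finger_force: 0.0
now [533.4   8.6 120.6] yaw -1.53 q6 -1.73 w 45.5 F [ 0.2 -1.  -0.3] t 18.1
503,-95,110,2.93 -> [0.1023 0.0346 0.0105] [-0.006  0.006  1.823]
503,-95,110,-0.21 -> [0.1023 0.0346 0.0105] [-0.005 -0.005 -1.32 ]
```

```bash
python3 -m handwheel '0.102 0.033 0.009 0 0 1.823;0.102 0.033 0.009 0 0 1.823;0.102 0.033 0.009 0 0 1.823;0.102 0.033 0.009 0 0 1.823;0.102 0.033 0.009 0 0 1.823;0.102 0.033 0.009 0 0 1.823;0.102 0.033 0.009 0 0 1.823;0.102 0.033 0.009 0 0 1.823;0.102 0.033 0.009 0 0 1.823;0.102 0.033 0.009 0 0 1.823;0.102 0.033 0.009 0 0 1.823;0.102 0.033 0.009 0 0 1.823;0.102 0.033 0.009 0 0 1.823;0.102 0.033 0.009 0 0 1.823;0.102 0.033 0.009 0 0 1.823'; python3 - <<'E'
from h import *
m,p,d=snap('wrist','w5.png'); print(proj(m,np.array([[503,-95,40.]])))
for k,v in sorted(plaques(m,p,d,[(528,9,.04),(502,-93,1.36),(523,115,.04)]).items()): print('CDB'[k],*v)
E
python3 go.py 503,-95,45,2.93
```

```text
t: 19.6
tcp_pos: [501.5, -94.3, 107.6]
tcp_rot: [-0.327, -3.124, -0.0]
force: [-0.6, -0.2, 0.1]
gripper_width: 45.2
finger_force: 0.0
[[314.67248692 262.7512331 ]]
D [  0.97  502.851 -94.751   1.36 ] (array([499.7, -97.4]), np.float64(1.707), array([ 7.2, 14.3]))
now [501.6 -94.4 107.7] yaw 2.932 q6 -0.12 w 44.9 F [-0.3  0.2  0.4] t 19.7
503,-95,45,2.93 -> [-0.0015 -0.0003  0.0627] [0.    0.    0.002]
```

View pics/w5.png

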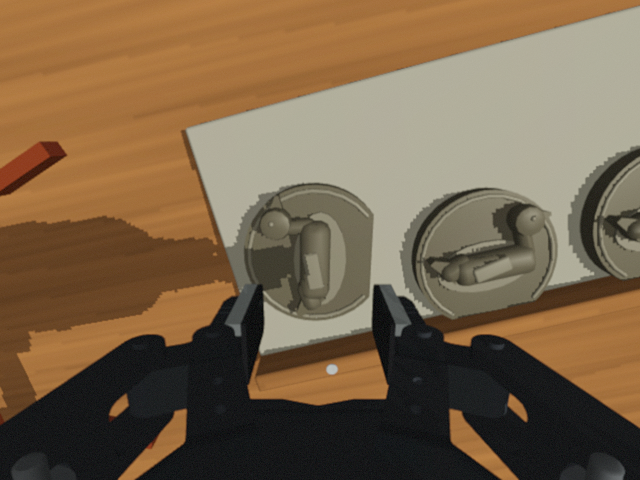

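D is at (312,250), upright and with its flat at right, and C lies along the batten.

```bash
python3 -m handwheel '-0.001 -0.003 0.04 0 0 0;-0.0015 -0.003 0.061 0 0 0;-0.0015 -0.003 0.061 0 0 0' -0.06; python3 -m handwheel '0 0 0 0 0 0;0 0 0 0 0 0;0 0 0 0 0 0;0 0 0 0 0 0;0 0 0 0 0 0;0 0 0 0 0 0' 1 25; python3 go.py 528,-95,44,1.61
```

```text
t: 20.0
tcp_pos: [500.4, -97.0, 44.5]
tcp_rot: [-0.33, -3.12, -0.002]
force: [-0.1, 0.5, -0.2]
gripper_width: 45.3
finger_force: 0.0
t: 20.6
tcp_pos: [503.3, -97.9, 48.0]
tcp_rot: [0.332, 3.122, -0.001]
force: [-0.7, -0.0, 7.2]
gripper_width: 16.8
finger_force: 25.2
now [503.3 -97.9  48. ] yaw 2.93 q6 -0.12 w 16.8 F [-0.7 -0.   7.2] t 20.6
528,-95,44,1.61 -> [-0.0235  0.008   0.0041] [1.00e-03 2.00e-03 1.32e+00]
```

```bash
python3 -m handwheel '0 0 -0.0013 0 0 0.1;0 0 -0.0013 0 0 0.22;0 0 -0.0013 0 0 0.35;-0.002 0.0005 -0.0013 0 0 0.48;-0.004 0.001 -0.0013 0 0 0.61;-0.007 0.0015 -0.0013 0 0 0.74;-0.01 0.0025 -0.0013 0 0 0.87;-0.013 0.003 -0.0013 0 0 1;-0.016 0.0035 -0.0013 0 0 1.13;-0.019 0.004 -0.0013 0 0 1.26;-0.021 0.0045 -0.0013 0 0 1.32;-0.021 0.0045 -0.0013 0 0 1.32'; python3 go.py 531,-97,44,1.61
```

```text
t: 21.8
tcp_pos: [524.4, -97.7, 48.5]
tcp_rot: [2.178, 2.263, 0.001]
force: [0.0, 0.8, -2.2]
gripper_width: 16.4
finger_force: 24.4
now [524.4 -97.7  48.5] yaw 1.609 q6 1.21 w 16.4 F [ 0.   0.8 -2.2] t 21.8
531,-97,44,1.61 -> [0.0005 0.0067 0.0045] [ 0.001  0.    -0.001]
```

```bash
python3 -m handwheel '0 0 0.0006 0 0 0;0 0.002 0.0006 0 0 0;0 0.004 0.0006 0 0 0;0 0.006 0.0006 0 0 0;0 0.006 0.0006 0 0 0'; python3 -m handwheel '0 0.001 0 0 0 0;0 0.002 0 0 0 0;0 0.002 0 0 0 0'; python3 -m handwheel '0 0.001 0 0 0 0;0 0.002 0 0 0 0;0 0.002 0 0 0 0'
```

```text
t: 22.3
tcp_pos: [528.7, -97.4, 48.0]
tcp_rot: [-2.175, -2.266, 0.002]
force: [-6.2, 0.5, 10.2]
gripper_width: 17.0
finger_force: 25.7
t: 22.6
tcp_pos: [530.5, -97.3, 48.0]
tcp_rot: [-2.175, -2.265, 0.003]
force: [-7.0, -0.1, 10.8]
gripper_width: 16.5
finger_force: 25.7
t: 22.9
tcp_pos: [532.5, -97.3, 48.1]
tcp_rot: [-2.175, -2.265, 0.003]
force: [-6.7, -0.3, 11.0]
gripper_width: 16.7
finger_force: 25.7
```

```bash
python3 -m handwheel '0 0 -0.0005 0 0 0;0 0.001 -0.0005 0 0 0;0 0.001 -0.0005 0 0 0'; python3 -m handwheel '0 0.001 0 0 0 0;0 0.002 0 0 0 0;0 0.002 0 0 0 0';python3 -m handwheel '0 0.001 0 0 0 0;0 0.0015 0 0 0 0;0 0.0015 0 0 0 0'
```

```text
t: 23.2
tcp_pos: [533.6, -97.3, 48.1]
tcp_rot: [-2.176, -2.264, 0.003]
force: [-6.2, -1.4, 7.3]
gripper_width: 16.9
finger_force: 25.4
t: 23.5
tcp_pos: [534.7, -97.1, 48.0]
tcp_rot: [-2.175, -2.263, 0.005]
force: [-10.3, -1.1, 10.9]
gripper_width: 16.6
finger_force: 25.8
t: 23.8
tcp_pos: [535.9, -97.0, 48.0]
tcp_rot: [-2.174, -2.263, 0.005]
force: [-10.8, -1.0, 11.5]
gripper_width: 16.7
finger_force: 25.9
```

```bash
python3 -m handwheel '0 -0.002 0 0 0 0;0 -0.002 0 0 0 0'; python3 -m handwheel '0 0 0 0 0 0;0 0 0 0 0 0;0 0 0 0 0 0;0 0 -0.04 0 0 0;0 0 -0.07 0 0 0;0 0 -0.07 0 0 0' -0.06;  python3 go.py 470,60,420,1.61
```

```text
t: 24.0
tcp_pos: [535.7, -97.0, 48.1]
tcp_rot: [-2.176, -2.265, 0.001]
force: [-6.1, 1.3, 5.4]
gripper_width: 16.6
finger_force: 25.3
t: 24.6
tcp_pos: [539.3, -98.0, 121.9]
tcp_rot: [2.173, 2.26, 0.005]
force: [1.0, -0.3, -0.1]
gripper_width: 45.3
finger_force: 0.0
now [539.3 -98.  121.9] yaw 1.61 q6 1.22 w 45.3 F [ 1.  -0.3 -0.1] t 24.6
470,60,420,1.61 -> [ 0.1599 -0.061  -0.2989] [0.007 0.002 0.   ]
```

```bash
python3 -m handwheel '0.16 -0.061 -0.3 0.006 0.001 0;0.16 -0.061 -0.3 0.006 0.001 0;0.16 -0.061 -0.3 0.006 0.001 0;0.16 -0.061 -0.3 0.006 0.001 0;0.16 -0.061 -0.3 0.006 0.001 0;0.16 -0.061 -0.3 0.006 0.001 0;0.16 -0.061 -0.3 0.006 0.001 0;0.16 -0.061 -0.3 0.006 0.001 0;0.16 -0.061 -0.3 0.006 0.001 0'; cat > look.py <<'E'
from h import *
import sys
m,p,d=snap('wrist','last.png')
P=cloud(m,d); D=P.reshape(-1,3)
w=(D[:,2]>33)&(D[:,2]<44)&(D[:,0]>530)&(D[:,0]<600)&(D[:,1]>-190)&(D[:,1]<360)
B=D[w]
# batten only: fit line robustly
c=np.polyfit(B[:,1],B[:,0],1)
for _ in range(8):
    e=B[:,0]-np.polyval(c,B[:,1]); k=abs(e-np.median(e))<7; c=np.polyfit(B[k,1],B[k,0],1)
print('batten x(y)',c.round(4),k.sum(), np.percentile(B[k,1],[1,99]).round(), 'width',np.percentile((B[:,0]-np.polyval(c,B[:,1]))[k],[3,97]).round(1))
w=(D[:,2]>7)&(D[:,2]<44)&(D[:,0]>370)&(D[:,0]<610)&(D[:,1]>-220)&(D[:,1]<380)
print('board rect',cv2.minAreaRect(D[w][:,:2].astype(np.float32)))
for k,v in sorted(plaques(m,p,d,[(520,219,.04),(525,115,.04),(529,9,.04),(534,-97,.04)]).items()):
    b=v[0]; print('ABCD'[k],b, 'gap from batten centre',round((np.polyval(c,b[2])-b[1])*np.cos(c[0]),1), v[1][0] if v[1] else '')
cv2.imwrite('pics/rect.png',cv2.resize(rect(m,p,450,600,-180,370,24,1),None,fx=1,fy=1)[:,:,::-1])
a=rect(m,p,470,590,80,370,24,2); b=rect(m,p,470,590,-190,100,24,2); cv2.imwrite(sys.argv[1],np.hstack([a,b])[:,:,::-1])
E
python3 look.py pics/l1.png
```

```text
t: 25.5
tcp_pos: [469.7, 60.7, 418.2]
tcp_rot: [-2.174, -2.263, 0.004]
force: [0.4, 0.3, -0.2]
gripper_width: 45.0
finger_force: 0.0
batten x(y) [-4.880000e-02  5.709195e+02] 2469 [-68. 300.] width [-5.1  5.6]
board rect ((488.6363830566406, 78.25868225097656), (171.19622802734375, 460.99749755859375), 2.7471320629119873)
A [9.65000e-01 5.19485e+02 2.19299e+02 9.00000e-02] gap from batten centre 40.7 [516.6 220.5]
B [9.69000e-01 5.24940e+02 1.19081e+02 4.00000e-02] gap from batten centre 40.1 [521.5 121.5]
C [9.62000e-01 5.29278e+02 1.10550e+01 4.00000e-02] gap from batten centre 41.1 [526.5  12.4]
D [ 8.81000e-01  5.34325e+02 -9.18230e+01 -2.10000e-01] gap from batten centre 41.0 [532.4 -88.1]
```

View pics/l1.png

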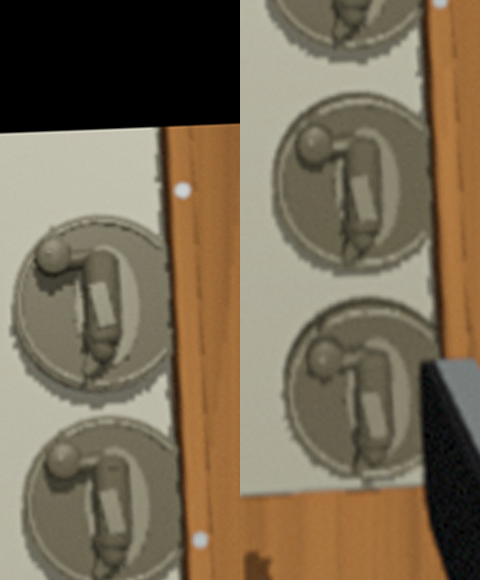

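All four flats lie along the batten (gap from its centre line about 41 mm; D is partly hidden by a finger). Next I measure the rack.

```bash
python3 -m handwheel '-0.31 0 -0.06 0 0 0;-0.31 0 -0.06 0 0 0;-0.31 0 -0.06 0 0 0;-0.31 0 -0.06 0 0 0;-0.31 0 -0.06 0 0 0;-0.31 0 -0.06 0 0 0;-0.31 0 -0.06 0 0 0;-0.31 0 -0.06 0 0 0' -1; python3 - <<'E'
from h import *
m,p,d=snap('wrist','w6.png'); P=cloud(m,d); np.save('rackw.npy',P)
mt,pt,dt=snap('top','t6.png'); Pt=cloud(mt,dt); np.save('rackt.npy',Pt)
im=rect(m,p,380,640,-620,-200,16,1.3); cv2.imwrite('pics/r6.png',im[:,:,::-1])
E
```

```text
t: 26.4
tcp_pos: [481.3, -252.7, 475.4]
tcp_rot: [-2.177, -2.254, 0.007]
force: [0.2, 1.1, -0.4]
gripper_width: 85.4
finger_force: 0.0
```

View pics/w6.png

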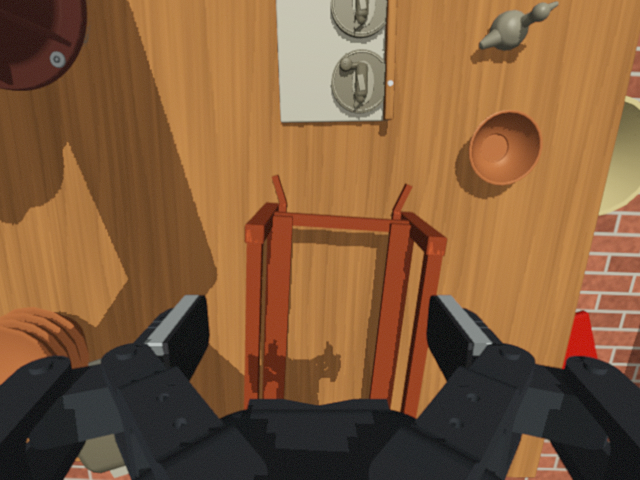

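The rack mouth's tie bar runs from (288,219) to (393,226). The flared lead-ins are at (280,190) and (402,200), and the lower rails run down from them.

```bash
python3 - <<'E'
import numpy as np
P=np.load('rackw.npy')
for v in (240,260,290,320,350):
    row=P[v,240:450]; print(v)
    s=''
    last=None
    for i,q in enumerate(row):
        if np.isnan(q[0]): k=None
        else: k=int(round(q[2]/8))
        if k!=last: s+=f' u{240+i}:{q[0]:.0f},{q[1]:.0f},z{q[2]:.0f}'; last=k
    print(s)
for u in (320,350):
    col=P[190:260,u]; print(u,[(190+i,*q.round().astype(int)) for i,q in enumerate(col) if q[2]>30 and i%2==0])
E
```

```text
240
 u240:346,-354,z-1 u244:390,-305,z175 u264:414,-306,z168 u265:390,-352,z-0 u267:406,-328,z86 u291:441,-328,z81 u292:436,-350,z1 u388:586,-324,z77 u389:586,-322,z85 u399:nan,nan,znan u400:602,-321,z86 u413:615,-314,z110 u415:615,-311,z121 u416:615,-310,z126 u418:614,-307,z138 u420:615,-305,z145 u422:615,-303,z153 u423:615,-302,z156 u425:615,-300,z165 u428:615,-296,z176 u447:703,-340,z1
260
 u240:346,-390,z-1 u246:392,-331,z176 u261:410,-332,z169 u262:410,-335,z160 u263:386,-388,z-0 u266:404,-359,z86 u290:440,-359,z83 u291:435,-386,z1 u386:585,-355,z80 u387:586,-353,z86 u398:nan,nan,znan u399:603,-352,z86 u410:621,-352,z83 u411:644,-378,z2 u423:617,-328,z159 u425:618,-325,z166 u426:617,-323,z173 u442:698,-376,z2
290
 u240:345,-446,z0 u246:391,-371,z175 u260:408,-373,z170 u261:408,-376,z161 u262:384,-445,z-1 u265:402,-409,z85 u289:433,-443,z1 u382:584,-405,z78 u383:584,-401,z86 u397:nan,nan,znan u398:606,-399,z88 u407:643,-435,z-0 u418:616,-370,z157 u420:616,-367,z164 u422:616,-363,z173 u437:696,-432,z2
320
 u240:343,-507,z-2 u245:390,-413,z176 u259:407,-415,z170 u260:407,-419,z162 
[... 684 characters left out ...]
90), np.int64(67)), (216, np.int64(483), np.int64(-292), np.int64(75)), (218, np.int64(483), np.int64(-295), np.int64(74)), (220, np.int64(483), np.int64(-298), np.int64(74)), (222, np.int64(483), np.int64(-301), np.int64(74)), (224, np.int64(483), np.int64(-304), np.int64(73)), (226, np.int64(483), np.int64(-307), np.int64(75))]
350 [(216, np.int64(528), np.int64(-292), np.int64(65)), (218, np.int64(527), np.int64(-293), np.int64(75)), (220, np.int64(528), np.int64(-296), np.int64(75)), (222, np.int64(528), np.int64(-299), np.int64(77)), (224, np.int64(528), np.int64(-303), np.int64(73)), (226, np.int64(528), np.int64(-305), np.int64(76)), (228, np.int64(528), np.int64(-309), np.int64(73))]
```

```bash
python3 - <<'E'
import numpy as np
P=np.load('rackw.npy'); Z=P[...,2]
def edges(zlo,zhi,ulo,uhi,vr):
    L=[];Rr=[]
    for v in vr:
        k=np.nonzero((Z[v,ulo:uhi]>zlo)&(Z[v,ulo:uhi]<zhi))[0]
        if len(k)>4: L.append(P[v,ulo+k[0]]);Rr.append(P[v,ulo+k[-1]])
    return np.array(L),np.array(Rr)
def fit(Q,n):
    for _ in range(4):
        c=np.polyfit(Q[:,1],Q[:,0],1); e=abs(Q[:,0]-np.polyval(c,Q[:,1])); Q=Q[e<max(1.5,2*np.median(e))]
    print(n,'slope',c[0].round(4),'x at -300',np.polyval(c,-300).round(1),'x at -450',np.polyval(c,-450).round(1),len(Q)); return c
l,rr=edges(81,92,262,300,range(235,380)); a=fit(rr,'ledge L inner')
l2,r2=edges(82,92,372,400,range(240,380)); b=fit(l2,'ledge R inner')
tl,tr=edges(170,181,240,262,range(240,300)); fit(tl,'topL outer'); 
tl,tr2=edges(170,181,415,450,range(245,330)); fit(tr2,'topR outer')
print('mid at -290', (np.polyval(a,-290)+np.polyval(b,-290))/2)
# tie bar front edge
F=[]
for u in range(296,388,2):
    k=np.nonzero((Z[205:235,u]>70)&(Z[205:235,u]<80))[0]
    F.append(np.r_[P[205+k[0],u],P[205+k[-1],u]])
F=np.array(F); print(np.polyfit(F[:,0],F[:,1],1),np.polyfit(F[:,3],F[:,4],1), np.median(F[:,1]),np.median(F[:,4]))
# lead-ins
for v in range(176,216,4):
    k=np.nonzero((Z[v,262:420]>9)&(Z[v,262:420]<30))[0]+262
    print(v,[P[v,i].round().astype(int).tolist() for i in (k[[0,-1]] if len(k) else [])], [P[v,i].round().astype(int).tolist() for i in k[:-1][np.diff(k)>5]],[P[v,i].round().astype(int).tolist() for i in k[1:][np.diff(k)>5]])
E
```

```text
ledge L inner slope 0.0323 x at -300 441.3 x at -450 436.4 144
ledge R inner slope 0.0303 x at -300 586.8 x at -450 582.2 140
topL outer slope 0.013 x at -300 392.4 x at -450 390.5 59
topR outer slope 0.1295 x at -300 638.7 x at -450 619.3 48
mid at -290 514.3436989807732
[-3.03786012e-02 -2.75557119e+02] [-3.28578864e-02 -2.91427097e+02] -291.11050309669656 -308.3670596885905
176 [[402, -241, 15], [413, -241, 9]] [] []
180 [[405, -247, 17], [415, -247, 13]] [] []
184 [[407, -253, 16], [623, -246, 16]] [[417, -253, 16]] [[620, -246, 13]]
188 [[408, -260, 15], [628, -252, 17]] [[418, -259, 17]] [[617, -253, 14]]
192 [[412, -266, 17], [625, -258, 17]] [[420, -266, 15]] [[615, -259, 14]]
196 [[414, -272, 18], [623, -265, 18]] [[423, -273, 12]] [[612, -266, 12]]
200 [[415, -279, 16], [620, -272, 16]] [[425, -279, 15]] [[610, -272, 13]]
204 [[391, -285, 28], [618, -278, 17]] [[427, -285, 17]] [[607, -279, 12]]
208 [[414, -292, 18], [615, -285, 17]] [[425, -292, 16]] [[604, -286, 14]]
212 [[603, -293, 13], [637, -292, 11]] [] []
```

```bash
python3 go.py 555,323,150,1.62 555,323,30,1.62
```

```text
now [ 481.4 -249.9  476.2] yaw 1.608 q6 0.92 w 85.3 F [-0.  -0.3  0.7] t 26.5
555,323,150,1.62 -> [0.5688 0.0976 0.3271] [-0.008 -0.003 -0.012]
555,323,30,1.62 -> [0.5685 0.0986 0.4471] [-0.008 -0.003 -0.012]
```

```bash
python3 -m handwheel '0.569 0.098 0.327 -0.008 -0.003 -0.012;0.569 0.098 0.327 -0.008 -0.003 -0.012;0.569 0.098 0.327 -0.008 -0.003 -0.012;0.569 0.098 0.327 -0.008 -0.003 -0.012;0.569 0.098 0.327 -0.008 -0.003 -0.012;0.569 0.098 0.327 -0.008 -0.003 -0.012;0.569 0.098 0.327 -0.008 -0.003 -0.012;0.569 0.098 0.327 -0.008 -0.003 -0.012;0.569 0.098 0.327 -0.008 -0.003 -0.012;0.569 0.098 0.327 -0.008 -0.003 -0.012;0.569 0.098 0.327 -0.008 -0.003 -0.012;0.569 0.098 0.327 -0.008 -0.003 -0.012;0.569 0.098 0.327 -0.008 -0.003 -0.012;0.569 0.098 0.327 -0.008 -0.003 -0.012;0.569 0.098 0.327 -0.008 -0.003 -0.012;0.569 0.098 0.327 -0.008 -0.003 -0.012' -0.06; python3 - <<'E'
from h import *
m,p,d=snap('wrist','w7.png')
P=cloud(m,d).reshape(-1,3)
w=(P[:,2]>33)&(P[:,2]<44)&(P[:,0]>535)&(P[:,0]<580)&(P[:,1]>270)&(P[:,1]<400)
B=P[w]; c=np.polyfit(B[:,1],B[:,0],1); print(c, np.polyval(c,323), B[:,1].min(),B[:,1].max(), np.percentile(B[:,0]-np.polyval(c,B[:,1]),[3,97]))
E
python3 go.py 555,323,30,1.62
```

```text
t: 28.1
tcp_pos: [554.7, 323.0, 151.0]
tcp_rot: [2.161, 2.276, -0.001]
force: [-1.7, 0.3, 0.1]
gripper_width: 45.4
finger_force: 0.0
[-4.74322237e-02  5.71254480e+02] 555.9338716738107 270.1630263148767 351.11682592023936 [-5.50970201  5.50052362]
now [555.2 322.5 151.6] yaw 1.622 q6 1.93 w 45.2 F [-0.4  0.2  0.9] t 28.15
555,323,30,1.62 -> [ 0.0007 -0.0005  0.1216] [0.003 0.002 0.002]
```

View pics/w7.png

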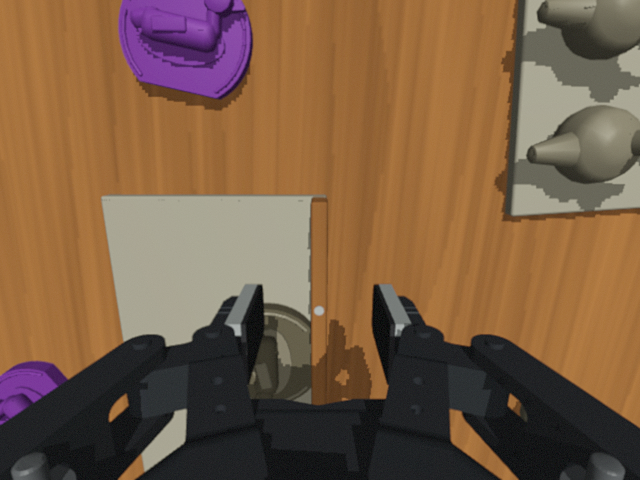

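The batten's end is at (319,200), between the open fingers, and the bare end lies below. Now I descend and grip.

```bash
python3 -m handwheel '0 0 0.05 0 0 0;0 0 0.1 0 0 0;0.0005 0 0.119 0 0 0;0.0005 0 0.119 0 0 0' -0.06; python3 -m handwheel '0 0 0 0 0 0;0 0 0 0 0 0;0 0 0 0 0 0;0 0 0 0 0 0;0 0 0 0 0 0;0 0 0 0 0 0;0 0 0 0 0 0' 1 70; python3 go.py
```

```text
t: 28.55
tcp_pos: [554.0, 321.2, 29.7]
tcp_rot: [2.165, 2.275, -0.006]
force: [-0.4, -0.3, 1.3]
gripper_width: 45.1
finger_force: 0.0
t: 29.25
tcp_pos: [557.1, 323.6, 34.4]
tcp_rot: [2.161, 2.273, 0.005]
force: [-2.0, -2.0, 7.8]
gripper_width: 10.2
finger_force: 69.6
now [557.1 323.6  34.4] yaw 1.621 q6 1.93 w 10.2 F [-2.  -2.   7.8] t 29.25
```

```bash
python3 -m handwheel '0 0 -0.0015 0 0 0;-0.003 0.002 -0.002 0 0 0.004;-0.007 0.005 -0.002 0 0 0.009;-0.012 0.009 -0.002 0 0 0.016;-0.017 0.013 -0.002 0 0 0.023;-0.022 0.017 -0.002 0 0 0.03;-0.027 0.021 -0.002 0 0 0.036;-0.032 0.025 -0.002 0 0 0.042;-0.037 0.029 -0.002 0 0 0.048;-0.042 0.033 -0.002 0 0 0.054;-0.047 0.037 -0.002 0 0 0.06;-0.052 0.041 -0.002 0 0 0.066;-0.056 0.045 -0.002 0 0 0.072;-0.06 0.048 -0.002 0 0 0.077;-0.063 0.05 -0.002 0 0 0.08;-0.064 0.051 -0.002 0 0 0.08;-0.064 0.0515 -0.002 0 0 0.08'; python3 - <<'E'
from h import *
P=np.load('rackw.npy'); print('bowl',np.nanmin(P[105:190,470:541].reshape(-1,3)[P[105:190,470:541,2].ravel()>15],0).round(), np.nanmax(P[105:190,470:541].reshape(-1,3)[P[105:190,470:541,2].ravel()>15],0).round())
m,p,d=snap('top','t8.png'); P=cloud(m,d); D=P.reshape(-1,3)
w=(D[:,2]>7)&(D[:,2]<46)&(D[:,0]>380)&(D[:,0]<640)&(D[:,1]>-235)&(D[:,1]<240); print(w.sum())
# batten inner/outer from colour is hard: use board left edge
L=[]
for u in range(270,445,3):
    k=np.nonzero((P[:,u,2]>8)&(P[:,u,2]<18)&(P[:,u,0]>380)&(P[:,u,0]<640))[0]
    if len(k)>5: L.append(P[k[-1],u])
L=np.array(L)
for _ in range(4):
    c=np.polyfit(L[:,1],L[:,0],1); e=abs(L[:,0]-np.polyval(c,L[:,1])); L=L[e<max(1.5,2*np.median(e))]
print('left edge',c,len(L),L[:,1].min(),L[:,1].max())
E
python3 go.py
```

```text
t: 30.95
tcp_pos: [609.7, 262.7, 34.4]
tcp_rot: [2.255, 2.187, 0.001]
force: [-6.9, 5.3, 4.5]
gripper_width: 10.3
finger_force: 73.7
bowl [ 702. -238.   15.] [ 809. -130.   49.]
11609
left edge [7.55293137e-02 4.26548444e+02] 46 -193.38843229287642 187.01569088008276
now [609.7 262.7  34.4] yaw 1.541 q6 1.9 w 10.1 F [-5.5  5.3  3.3] t 31.0
```

View pics/t8.png

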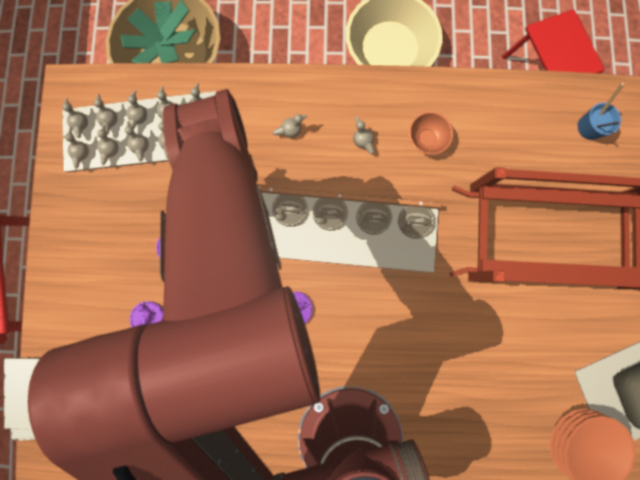

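The board (265–440, 193–271) now lies over-rotated, its left-edge slope giving about −0.075. The plaques still sit on the batten. I'll compare with the rack in the same camera.

```bash
cat > lane.py <<'E'
from h import *
def lf(L,n):
    L=np.array(L)
    for _ in range(5):
        c=np.polyfit(L[:,1],L[:,0],1); e=abs(L[:,0]-np.polyval(c,L[:,1])); L=L[e<max(1.,2*np.median(e))]
    print(n,'slope %.4f'%c[0],'x at -300: %.1f'%np.polyval(c,-300),len(L),L[:,1].min().round(),L[:,1].max().round()); return c
m,p,d=snap('top','lane.png'); P=cloud(m,d)
L=[];Bt=[]
for u in range(272,460,2):
    ok=(P[:,u,0]>380)&(P[:,u,0]<660)
    k=np.nonzero((P[:,u,2]>8)&(P[:,u,2]<18)&ok)[0]
    if len(k)>5: L.append(P[k[-1],u])
    k=np.nonzero((P[:,u,2]>32)&(P[:,u,2]<44)&ok)[0]
    if len(k): k=k[k<k[0]+6]; Bt.append(P[k,u].mean(0))
a=lf(L,'board left edge'); b=lf(Bt,'batten centre')
P0=np.load('rackt.npy'); A=[];B=[]
for u in range(505,630,2):
    k=np.nonzero((P0[:,u,2]>80)&(P0[:,u,2]<93))[0]
    kl=k[P0[k,u,0]<512]; kr=k[P0[k,u,0]>512]
    if len(kl): A.append(P0[kl[0],u])
    if len(kr): B.append(P0[kr[-1],u])
A=lf(A,'ledge L inner'); B=lf(B,'ledge R inner'); print('rack mid at -290',(np.polyval(A,-290)+np.polyval(B,-290))/2)
E
python3 lane.py
```

```text
board left edge slope 0.0751 x at -300: 403.9 60 -192.0 180.0
batten centre slope 0.0708 x at -300: 568.0 82 -206.0 207.0
ledge L inner slope 0.0268 x at -300: 440.0 22 -573.0 -345.0
ledge R inner slope 0.0460 x at -300: 588.9 18 -470.0 -347.0
rack mid at -290 514.8301994389291
```

```bash
python3 -m handwheel '0 0 0 0 0 -0.006;-0.001 0.0005 0 0 0 -0.014;-0.003 0.001 0 0 0 -0.022;-0.006 0.0015 0 0 0 -0.03;-0.01 0.002 0 0 0 -0.036;-0.014 0.002 0 0 0 -0.042;-0.018 0.002 0 0 0 -0.042;-0.022 0.002 0 0 0 -0.042;-0.026 0.002 0 0 0 -0.042;-0.03 0.002 0 0 0 -0.042;-0.03 0.002 0 0 0 -0.042'; python3 go.py; python3 lane.py
```

```text
t: 32.15
tcp_pos: [611.6, 232.1, 34.4]
tcp_rot: [2.207, 2.233, 0.002]
force: [-2.2, 3.0, 0.6]
gripper_width: 10.1
finger_force: 70.6
now [611.6 232.1  34.4] yaw 1.582 q6 1.81 w 10.1 F [-2.2  3.   0.6] t 32.15
board left edge slope 0.0204 x at -300: 437.6 59 -233.0 110.0
batten centre slope 0.0153 x at -300: 601.6 80 -236.0 188.0
ledge L inner slope 0.0268 x at -300: 440.0 22 -573.0 -345.0
ledge R inner slope 0.0460 x at -300: 588.9 18 -470.0 -347.0
rack mid at -290 514.8301994389291
```

```bash
python3 -m handwheel '0 0 0 0 0 0.005;-0.001 0 0 0 0 0.01;-0.004 -0.0005 0 0 0 0.014;-0.007 -0.001 0 0 0 0.014;-0.01 -0.001 0 0 0 0.014;-0.013 -0.0015 0 0 0 0.014;-0.015 -0.0015 0 0 0 0.014;-0.015 -0.0015 0 0 0 0.014'; python3 go.py; python3 lane.py
```

```text
t: 33.0
tcp_pos: [610.9, 217.8, 34.4]
tcp_rot: [2.22, 2.219, 0.003]
force: [-0.2, 5.9, 0.2]
gripper_width: 10.2
finger_force: 69.3
now [610.9 217.8  34.4] yaw 1.57 q6 1.8 w 10.2 F [-0.2  5.9  0.2] t 33.0
board left edge slope 0.0181 x at -300: 438.6 63 -236.0 115.0
batten centre slope 0.0133 x at -300: 602.4 75 -250.0 163.0
ledge L inner slope 0.0268 x at -300: 440.0 22 -573.0 -345.0
ledge R inner slope 0.0460 x at -300: 588.9 18 -470.0 -347.0
rack mid at -290 514.8301994389291
```

```bash
python3 -m handwheel '0 0 0 0 0 0.006;0 0 0 0 0 0.012;-0.001 0 0 0 0 0.018;-0.003 0 0 0 0 0.022;-0.005 0 0 0 0 0.022;-0.007 0 0 0 0 0.022;-0.007 0 0 0 0 0.022'; python3 go.py; python3 lane.py
```

```text
t: 33.75
tcp_pos: [611.2, 210.7, 34.4]
tcp_rot: [2.243, 2.194, 0.004]
force: [0.6, 4.7, -0.5]
gripper_width: 10.0
finger_force: 69.0
now [611.2 210.7  34.4] yaw 1.549 q6 1.81 w 10.0 F [ 0.6  4.7 -0.5] t 33.75
board left edge slope 0.0264 x at -300: 434.7 59 -232.0 115.0
batten centre slope 0.0212 x at -300: 598.7 75 -251.0 153.0
ledge L inner slope 0.0268 x at -300: 440.0 22 -573.0 -345.0
ledge R inner slope 0.0460 x at -300: 588.9 18 -470.0 -347.0
rack mid at -290 514.8301994389291
```

```bash
python3 -m handwheel '0 -0.0005 0 0 0 0.004;0 -0.001 0 0 0 0.008;-0.001 -0.0015 0 0 0 0.011;-0.003 -0.0015 0 0 0 0.011;-0.005 -0.0015 0 0 0 0.011;-0.005 -0.0015 0 0 0 0.011'; python3 go.py; python3 lane.py
```

```text
t: 34.4
tcp_pos: [609.5, 205.6, 34.5]
tcp_rot: [2.255, 2.182, 0.004]
force: [3.1, 4.9, -0.1]
gripper_width: 10.4
finger_force: 69.0
now [609.5 205.6  34.5] yaw 1.538 q6 1.82 w 10.4 F [ 3.1  4.9 -0.1] t 34.4
board left edge slope 0.0284 x at -300: 431.9 57 -233.0 110.0
batten centre slope 0.0251 x at -300: 595.2 69 -246.0 148.0
ledge L inner slope 0.0268 x at -300: 440.0 22 -573.0 -345.0
ledge R inner slope 0.0460 x at -300: 588.9 18 -470.0 -347.0
rack mid at -290 514.8301994389291
```

```bash
python3 -m handwheel '-0.002 -0.0005 0 0 0 0.002;-0.006 -0.001 0 0 0 0.003;-0.011 -0.001 0 0 0 0.003;-0.016 -0.001 0 0 0 0.003;-0.021 -0.001 0 0 0 0.003;-0.026 -0.001 0 0 0 0.003;-0.03 -0.001 0 0 0 0.003'; python3 -m handwheel '-0.004 0 0 0 0 0;-0.008 0 0 0 0 0;-0.012 0 0 0 0 0;-0.016 0 0 0 0 0;-0.02 0 0 0 0 0'; python3 lane.py
```

```text
t: 35.15
tcp_pos: [607.2, 176.1, 34.4]
tcp_rot: [2.259, 2.18, 0.004]
force: [2.1, 7.1, -1.1]
gripper_width: 9.6
finger_force: 69.0
t: 35.65
tcp_pos: [606.5, 156.1, 34.4]
tcp_rot: [2.259, 2.18, 0.004]
force: [2.3, 7.4, -1.0]
gripper_width: 10.0
finger_force: 68.9
board left edge slope 0.0351 x at -300: 426.9 44 -227.0 36.0
batten centre slope 0.0315 x at -300: 590.6 61 -246.0 79.0
ledge L inner slope 0.0268 x at -300: 440.0 22 -573.0 -345.0
ledge R inner slope 0.0460 x at -300: 588.9 18 -470.0 -347.0
rack mid at -290 514.8301994389291
```

```bash
python3 -m handwheel '-0.005 0.0005 0 0 0 0;-0.01 0.001 0 0 0 0;-0.015 0.001 0 0 0 0;-0.02 0.001 0 0 0 0;-0.025 0.001 0 0 0 0'; python3 -m handwheel '-0.006 0 0 0 0 0;-0.012 0 0 0 0 0;-0.018 0 0 0 0 0;-0.024 0 0 0 0 0;-0.03 0 0 0 0 0;-0.036 0 0 0 0 0;-0.042 0 0 0 0 0'; python3 lane.py
```

```text
t: 36.2
tcp_pos: [606.5, 131.0, 34.4]
tcp_rot: [2.259, 2.18, 0.004]
force: [1.9, 7.7, -0.7]
gripper_width: 10.3
finger_force: 68.9
t: 36.9
tcp_pos: [604.8, 89.0, 34.4]
tcp_rot: [2.259, 2.18, 0.004]
force: [1.7, 7.7, -0.7]
gripper_width: 10.2
finger_force: 68.9
board left edge slope 0.0395 x at -300: 426.8 27 -228.0 -69.0
batten centre slope 0.0306 x at -300: 591.1 41 -251.0 -24.0
ledge L inner slope 0.0268 x at -300: 440.0 22 -573.0 -345.0
ledge R inner slope 0.0460 x at -300: 588.9 18 -470.0 -347.0
rack mid at -290 514.8301994389291
```

```bash
python3 -m handwheel '-0.008 0 0 0 0 0;-0.018 0 0 0 0 0;-0.028 0 0 0 0 0;-0.038 0 0 0 0 0;-0.048 0 0 0 0 0;-0.058 0 0 0 0 0;-0.068 0 0 0 0 0;-0.078 0 0 0 0 0;-0.088 0 0 0 0 0;-0.096 0 0 0 0 0;-0.1 0 0 0 0 0'; python3 go.py; python3 lane.py | head -2; python3 - <<'E'
from h import *
m,p,d=snap('wrist','w9.png')
E
```

```text
t: 38.05
tcp_pos: [600.9, -11.4, 34.4]
tcp_rot: [2.26, 2.179, 0.003]
force: [3.3, 7.8, -1.3]
gripper_width: 10.0
finger_force: 68.8
now [600.9 -11.4  34.4] yaw 1.534 q6 1.47 w 10.0 F [ 3.3  7.8 -1.3] t 38.05
board left edge slope 0.7649 x at -300: 372.5 5 -257.0 -218.0
batten centre slope 0.0194 x at -300: 592.0 13 -250.0 -181.0
```

View pics/w9.png

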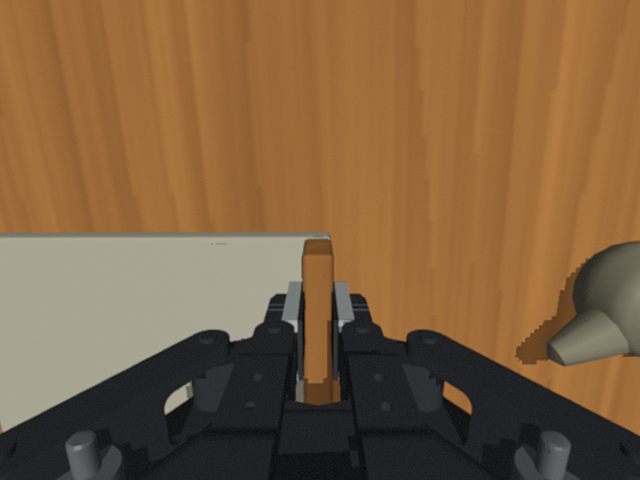

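The grip is holding: the batten sits between the pads at (318,300), and the duck at right is clear.

```bash
python3 -m handwheel '-0.008 0.0005 0 0 0 0;-0.018 0.001 0 0 0 0;-0.028 0.001 0 0 0 0;-0.038 0.001 0 0 0 0;-0.048 0.001 0 0 0 0;-0.058 0.001 0 0 0 0;-0.068 0.001 0 0 0 0;-0.078 0.001 0 0 0 0;-0.088 0.001 0 0 0 0;-0.096 0.001 0 0 0 0;-0.1 0.001 0 0 0 0'; python3 -m handwheel '-0.008 0 0 0 0 0;-0.018 0 0 0 0 0;-0.028 0 0 0 0 0;-0.038 0 0 0 0 0;-0.048 0 0 0 0 0;-0.058 0 0 0 0 0;-0.068 0 0 0 0 0;-0.076 0 0 0 0 0;-0.081 0 0 0 0 0;-0.083 0 0 0 0 0'
```

```text
t: 39.25
tcp_pos: [597.6, -111.3, 34.4]
tcp_rot: [2.261, 2.18, 0.002]
force: [2.5, 7.9, -1.4]
gripper_width: 10.1
finger_force: 69.0
t: 40.25
tcp_pos: [594.5, -193.8, 34.4]
tcp_rot: [2.261, 2.18, 0.002]
force: [2.0, 9.1, -0.0]
gripper_width: 10.2
finger_force: 69.0
```

Now the final approach, in slow 2–3 mm rows.

```bash
python3 -m handwheel '-0.003 0 0 0 0 0;-0.006 0 0 0 0 0;-0.009 0 0 0 0 0;-0.012 0 0 0 0 0;-0.015 0 0 0 0 0;-0.017 0 0 0 0 0'; python3 -m handwheel '-0.002 0 0 0 0 0;-0.004 0 0 0 0 0;-0.006 0 0 0 0 0;-0.006 0 0 0 0 0'; python3 -m handwheel '-0.001 0 0 0 0 0;-0.002 0 0 0 0 0;-0.003 0 0 0 0 0;-0.003 0 0 0 0 0'
```

```text
t: 40.85
tcp_pos: [593.9, -210.3, 34.4]
tcp_rot: [2.26, 2.181, 0.002]
force: [2.6, 8.4, -0.7]
gripper_width: 10.1
finger_force: 68.9
t: 41.25
tcp_pos: [593.6, -216.5, 34.5]
tcp_rot: [2.26, 2.181, 0.002]
force: [2.7, 6.6, -0.1]
gripper_width: 10.2
finger_force: 68.9
t: 41.65
tcp_pos: [593.5, -218.3, 34.4]
tcp_rot: [-2.26, -2.182, -0.004]
force: [3.3, 11.3, 0.6]
gripper_width: 9.7
finger_force: 69.1
```

```bash
python3 -m handwheel '-0.001 0 0 0 0 0;-0.002 0 0 0 0 0;-0.002 0 0 0 0 0'; python3 -m handwheel '-0.001 0 0 0 0 0;-0.002 0 0 0 0 0;-0.002 0 0 0 0 0'
```

```text
t: 41.95
tcp_pos: [593.5, -218.4, 34.4]
tcp_rot: [-2.257, -2.181, -0.008]
force: [3.0, 18.9, 4.0]
gripper_width: 10.3
finger_force: 69.5
t: 42.25
tcp_pos: [593.5, -218.5, 34.4]
tcp_rot: [-2.254, -2.181, -0.012]
force: [5.3, 26.9, 6.4]
gripper_width: 10.1
finger_force: 69.8
```

It hit a hard stop at y −218.4. I'll ease off, release, rise and check.

```bash
python3 -m handwheel '0.002 0 0 0 0 0;0.004 0 0 0 0 0;0.004 0 0 0 0 0'; python3 -m handwheel '0 0 0 0 0 0;0 0 0 0 0 0;0 0 0 0 0 0;0 0 -0.04 0 0 0;0 0 -0.08 0 0 0;0 0 -0.13 0 0 0;0 0 -0.18 0 0 0;0 0 -0.23 0 0 0;0 0 -0.28 0 0 0;0 0 -0.33 0 0 0;0 0 -0.33 0 0 0' -0.3;  python3 go.py 520,-350,480,1.54 ; python3 go.py 520,-140,480,1.54
```

```text
t: 42.55
tcp_pos: [593.5, -218.3, 34.4]
tcp_rot: [-2.26, -2.182, -0.003]
force: [2.7, 9.4, -0.1]
gripper_width: 10.2
finger_force: 69.1
t: 43.65
tcp_pos: [594.8, -221.4, 372.6]
tcp_rot: [2.252, 2.17, 0.005]
force: [-0.0, -1.3, -0.2]
gripper_width: 55.3
finger_force: 0.0
now [ 594.8 -221.4  372.6] yaw 1.533 q6 1.14 w 55.3 F [-0.  -1.3 -0.2] t 43.65
520,-350,480,1.54 -> [-0.1321 -0.0686 -0.1073] [ 0.012  0.007 -0.007]
now [ 594.8 -221.4  372.6] yaw 1.533 q6 1.14 w 55.3 F [-0.  -1.3 -0.2] t 43.65
520,-140,480,1.54 -> [ 0.0777 -0.0764 -0.1089] [ 0.012  0.007 -0.007]
```

```bash
python3 -m handwheel '-0.233 -0.135 -0.08 0.012 0.007 0;-0.233 -0.135 -0.08 0.012 0.007 0;-0.233 -0.135 -0.08 0.012 0.007 0;-0.233 -0.135 -0.08 0.012 0.007 0;-0.233 -0.135 -0.08 0.012 0.007 0;-0.233 -0.135 -0.08 0.012 0.007 0;-0.233 -0.135 -0.08 0.012 0.007 0;-0.233 -0.135 -0.08 0.012 0.007 0' -1; python3 - <<'E'
from h import *
m,p,d=snap('wrist','w10.png'); np.savez('w10.npz',p=p,d=d); print(m['xyz'])
mt,pt,dt=snap('top','t10.png')
im=rect(m,p,420,610,-640,-270,24,1.6); cv2.imwrite('pics/r10.png',im[:,:,::-1])
G=[(556,-318,-.03),(553,-418,-.03),(550,-525,-.03),(547,-630,-.03)]
for k,v in sorted(plaques(m,p,d,G).items()): print('ABCD'[k],*v)
E
```

```text
t: 44.45
tcp_pos: [448.9, -448.5, 444.4]
tcp_rot: [-2.256, -2.17, 0.005]
force: [0.2, 0.8, 0.5]
gripper_width: 85.2
finger_force: 0.0
[ 452.98391544 -381.99844698  576.89878453]
A [ 7.25000e-01  5.47451e+02 -3.19807e+02  3.20000e-01] (array([ 548.2, -324.9]), np.float64(-0.068), array([ 4.1, 10.4]))
B [ 9.66000e-01  5.45070e+02 -4.18739e+02 -3.00000e-02] (array([ 542.4, -416.9]), np.float64(0.312), array([ 7., 15.]))
C [ 9.48000e-01  5.40673e+02 -5.27157e+02  2.00000e-02] (array([ 538.4, -526. ]), np.float64(0.283), array([ 7.4, 14.6]))
D [ 9.41000e-01  5.37675e+02 -6.30912e+02  2.00000e-02] (array([ 535.4, -630.9]), np.float64(0.271), array([ 7.1, 14.6]))
```

View pics/r10.png

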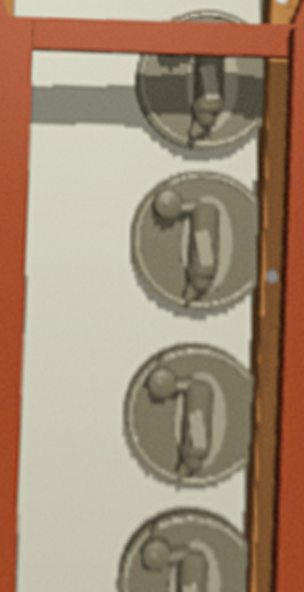

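All the plaques still lie flush along the batten in the rack (right edges at cols 247–262, next to the brown strip). One last check of the board's trailing end.

```bash
python3 - <<'E'
from h import *
m,p,d=snap('top'); P=cloud(m,d); Z=P[...,2]
E=[]
for v in range(222,262,3):
    k=np.nonzero((Z[v,380:480]>8)&(Z[v,380:480]<18))[0]
    if len(k): E.append(P[v,380+k[0]])
E=np.array(E); print('trailing edge y',np.median(E[:,1]),E[:,0].min(),E[:,0].max(), np.polyfit(E[:,0],E[:,1],1))
mw,pw,dw=snap('wrist'); Pw=cloud(mw,dw); D=Pw.reshape(-1,3)
w=(D[:,2]>8)&(D[:,2]<18)&(D[:,0]>450)&(D[:,0]<570)&(D[:,1]>-260)&(D[:,1]<-150); print('wrist trailing max y',np.percentile(D[w,1],[98,99.7]) if w.sum() else None)
w=(D[:,2]>66)&(D[:,2]<80)&(D[:,0]>460)&(D[:,0]<570)&(D[:,1]>-330)&(D[:,1]<-270); print('tie bar y',np.percentile(D[w,1],[1,99]) if w.sum() else None)
E
```

```text
trailing edge y -186.32958793806714 438.35866804949825 535.9122521961572 [ 5.57030866e-02 -2.09032556e+02]
wrist trailing max y [-192.14349433 -190.18768627]
tie bar y [-311.2586676  -291.61745839]
```

```bash
python3 -c "
from plant import r
print(r.finish_job())"
```

```text
the job is handed in; nothing more can be done
None
```

I squared all four plaques against the batten, slid the board in until it met the rack's back stop (its trailing end about 100 mm out of the mouth, as it should be), and handed the job in; no verdict came back.

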